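Tidy the desk after the video call

ROBOT

A 6-joint arm with a two-finger parallel gripper is mounted at the origin on the work surface. World frame = base frame: x ahead of the robot, y to its left, z up, the work surface at z = 0. Lengths are in m, angles in rad, forces in N, time in s.
With the tool pointing down it reaches from about 0.375 to 0.9 m from the base axis. Payload 3.1 kg.
Tool frame: the origin (TCP) lies on the centre line of the jaws, within the pads' length; the fingertips stand 14 mm ahead of it and the grasp point (between the pads) lies 5 mm behind it (arm.tips_ahead is the distance from the TCP to the fingertips, in m); z points along the fingers, y is the line along which they close (so a half turn about z gives the same grasp; the last joint's range is limited). The gripper opens to 85 mm and grips with 20 to 120 N. Pads are 22 mm wide; open, the fingers measure 114 mm over their backs; the gripper's body (76 mm by 85 mm) begins 54 mm behind the grasp point. The pads swing forward as they close: fully open they stand 13 mm farther back than shut.
Start: joints at [0.922, 0.527, 1.433, -0, 1.181, -0.178], TCP at [0.283, 0.557, 0.245] pointing down, gripper open.
Joint ranges: [-3.08, 3.08], [-0.75, 2.2], [0.22, 2.44], [-1.43, 4.57], [0, 2.65], [-2.85, 2.85]. Speed limits (rad/s): [2.79, 2.79, 3.14, 3.14, 3.14, 3.14].

INTERFACE

Orientations are given as a unit quaternion [x, y, z, w].
In Python, from workcell import arm, capture, camera_info, find_in gives the robot as it stands. The module is installed in compiled form; this text tells all that it offers.
- The arm moves only by the tool jog_arm, never from a script. Its argument "plan" is a list of rows, each an object of numbers: "dx", "dy", "dz": the shift along the tool's x, y, z in units of 50 cm (1.0 is 50 cm); "wx", "wy", "wz": the turn, a rotation vector about the tool's x, y, z in units of 2 rad (1.0 is 2 rad). In form: [{"dx": .., "dy": .., "dz": .., "wx": .., "wy": .., "wz": ..}, ...]. A call has 1 to 20 rows; each row shifts and turns the commanded pose from where the row before left it, along the tool's axes as they then stand; what a row does not reach is not made up. A row lasts 1/8 s, in which the tool goes at most 62.5 mm and 10.7 degrees, less where a joint would pass 70% of its speed; a pose out of reach is approached as far as the arm can. A call with a number of a shift or a turn outside -1 to 1 is refused whole. A call with a gripper value outside its range is refused whole. "hand" is the opening in per cent of the stroke, from 0 (shut) to 100 (fully open), set as the call begins (left out, the last holds). The fingers move at their own pace and stop on an object; "grip_force" is the grip in N (left out, the last holds). Time passes only in rows, so rows that do not move let the fingers close. It gives the time, the measured TCP pose, the force, the opening and the grip force at its end, in the units of the state.
- arm.get_obs(): the state, without advancing time (a new reading comes with each control period).
- capture(name): name is "side" or "top"; returns the picture (384x512x3 uint8, red, green, blue); there is no depth.
- camera_info(name): a dict with "vertical_fov" (degrees; the focal length in pixels is half the picture's height over the tangent of half this angle, whatever the lens; pixels are square), "cx", "cy" (the principal point, pixels), "k1" (the pictures are not rectified: a ray, as slopes to the right and down, at radius r is drawn at 1 + k1 r^2 times it, then the intrinsics apply), "extrinsics" (4x4, takes a point from camera to world coordinates). Camera axes: x right, y up, looking along -z (the intrinsics and any distortion apply to the point x, -y, -z); pixel columns grow to the right and rows downward; lengths in m; the calibration is good to about 2 mm. A picture is of the moment at which its call begins. camera_info takes no time and is no camera call.
- arm.close_job(): hands the job in; it is judged then, once.
Trained networks look in the newest picture that a camera, given by its name, has taken for a name from the list of things; names that differ only in an ending like _2 or _b are one class to them, and where a whole thing is asked for, a point or a joint stands for the part that bears it (a point fixed in the world has none). Each returns a list of dicts, best first, with "p" (0 to 1); they miss things now and then, are a little off and sometimes report something else, mostly with a low value. They report only what shows in the picture. A call takes as long as a camera call. They do not tell look-alikes from the thing itself.
- find_in(name, camera): "centre" ([x, y, z] in m, in the coordinates of the camera as it stood for that picture, good to about 4 mm: the middle of the surface that is visible of it).
The state is a dict: "time_s": time; "joints": joint angles; "dq": joint speeds; "joint_efforts": joint torques, N m; "position": TCP position; "tcp_rot": TCP orientation; "wrist_force": force on the tool from outside, world axes, zero at the start; "moment": the same for the moment, N m; "gripper_width": finger opening in m; "grasp_force": force on a finger pad.
Only numpy, scipy, OpenCV 4.12 (cv2) and the standard library are available. Lean on these libraries where they do the work, as an engineer would, in place of code of your own. Each camera call takes 0.05 s, during which the arm holds its last target. There are 200 camera calls.

TASK

Sort the things lying on the desk: both text markers into the oblong pen tray, both USB memory sticks into the square tray, and the roll of tape into the middle of the round dish. Set each one down without dropping or throwing it, so that all lie flat on the floor of their tray the same side up as now, none on top of another or on a rim, and leave the mug and the mouse where they are.

Things in the scene. Friction and masses are not known exactly. Their poses are not given: they have to be found in the camera images.
- marker_a: Text marker (highlighter) lying on its broad side: a straight flat-sided black plastic barrel 125 long, 20 wide, 18 high, with a thin white joint line and a small grey pocket clip on top towards its narrower tip (last 13 mm, 14 wide). About 25 g. Origin: centre of the underside; x along its length to the tip, y across its width, z up. The two markers are alike and interchangeable.
- marker_b: Text marker (highlighter) lying on its broad side, like the other: 125 long, 20 wide, 18 high. Same origin and axes as the other marker.
- stick_a: USB memory stick lying flat: a black plastic body 44 long, 22 wide, 14 high, with a bright steel plug 13 wide, 6 high standing 18 mm out of one end (62 mm over all). About 20 g. Origin: centre of the underside of the whole length, under the body 9 mm from the body's middle (the body runs from x = -31 to +13 mm, the plug to +31); x along its length towards the plug, y across its width, z up. The two sticks are alike and interchangeable.
- stick_b: USB memory stick, like the other: 62 over all, body 44 x 22 x 14 high. Same origin and axes as the other stick.
- tape_roll: Roll of brown paper tape lying flat: a ring of outer diameter 52, hole 25, height 24; about 60 g. Origin: centre of the underside, z up along its axis.
- pen_tray: The pen tray: the oblong shallow grey plastic tray, fixed to the desk. Inside 156 by 100, walls 5 thick, rim 10 above the desk, inner floor 4 above the desk. It holds two markers side by side, along its length. Origin: centre of the underside, on the desk; x along its long side, y across, z up.
- square_tray: The square shallow grey plastic tray, fixed to the desk. Inside 100 by 100, walls 5 thick, rim 10 above the desk, inner floor 4 above the desk. It holds two memory sticks side by side. Origin: centre of the underside, on the desk; x and y along its sides, z up.
- round_dish: The round shallow grey plastic dish, fixed to the desk. Inside diameter 86, wall 5 thick, rim 10 above the desk, inner floor 4 above the desk. Origin: centre of the underside, on the desk; z up.
- mug: Bystander: a blue ceramic mug, 80 across without its handle, 92 high, standing at one side of the work. Origin: centre of the underside; handle to +y, z up.
- mouse: Bystander: a black computer mouse, 100 long, 60 wide, 33 high, lying at one side of the work. Origin: centre of the underside; x along its length, z up.
There are look-alikes about, which are no part of the job. Several things look just like the tape_roll: the one meant starts nearest to the robot's base. What is shaped like the square_tray but green is not meant.

How it is judged:
At the end, for the whole second after the job is handed in: Markers in the oblong tray, sticks in the square tray (centres inside the walls), tape centre within 20 mm of the dish's; each flat within 0.03 rad, same side up as at the start, on the tray floor (underside under 6.5 mm above the desk: not on a rim or another thing), let go and at rest (x of marker_a in the frame of pen_tray between -0.078 and 0.078 m and y of marker_a in the frame of pen_tray between -0.05 and 0.05 m and z of each of marker_a, marker_b in the frame of pen_tray below 0.0065 m and angle between each of marker_a, marker_b, stick_a, stick_b, tape_roll's own z axis and vertical below 0.03 rad and linear speed of each of marker_a, marker_b, stick_a, stick_b, tape_roll below 0.02 m/s and angular speed of each of marker_a, marker_b, stick_a, stick_b, tape_roll below 0.2 rad/s and x of marker_b in the frame of pen_tray between -0.078 and 0.078 m and y of marker_b in the frame of pen_tray between -0.05 and 0.05 m and x of stick_a in the frame of square_tray between -0.05 and 0.05 m and y of stick_a in the frame of square_tray between -0.05 and 0.05 m and z of each of stick_a, stick_b in the frame of square_tray below 0.0065 m and x of stick_b in the frame of square_tray between -0.05 and 0.05 m and y of stick_b in the frame of square_tray between -0.05 and 0.05 m and horizontal distance between tape_roll and round_dish below 0.02 m and z of tape_roll in the frame of round_dish below 0.0065 m); the robot touches nothing.
It fails at once if the mug is pushed more than 25 mm from its place or tipped (distance of mug from where it was at the start of the episode above 0.025 m or angle between mug's own z axis and vertical above 0.35 rad).
It fails at once if the mouse is pushed more than 25 mm from its place or tipped (distance of mouse from where it was at the start of the episode above 0.025 m or angle between mouse's own z axis and vertical above 0.35 rad).
It fails at once if a thing is dropped or thrown (moves faster than 0.8 m/s, a fall of about 30 mm, with the fingers off it) ((linear speed of marker_a above 0.8 m/s and contact force between the fingers and marker_a below 0.02 N) or (linear speed of marker_b above 0.8 m/s and contact force between the fingers and marker_b below 0.02 N) or (linear speed of stick_a above 0.8 m/s and contact force between the fingers and stick_a below 0.02 N) or (linear speed of stick_b above 0.8 m/s and contact force between the fingers and stick_b below 0.02 N) or (linear speed of tape_roll above 0.8 m/s and contact force between the fingers and tape_roll below 0.02 N)).
It also fails if it takes over 120 s, if anything falls off the work surface, if the arm or the gripper's body presses on something with over 40 N, if the wrist force passes 120 N, or if a joint passes its speed limit or range.

## Working session

There is one attempt and no reset: what is moved stays moved. The work goes in short steps, Python scripts to look and compute and a tool call to move; the robot and the scene stay as the last step left them, time stands still between calls to the robot, and variables do not carry over. Pictures are saved under pics/ and viewed, at most 14 in all, crops included, and the job is handed in when it is done.

Besides the shell and the picture viewer there is one more tool, called by a JSON object that holds its "fn" and its "kwargs", one argument or row to a line. jog_arm: Moves the arm, as the interface text tells. Shifts and turns lie within -1 to 1; 1 stands for 50 cm of shift or 2 rad of turn. Its arguments: {"type":"object","properties":{"plan":{"type":"array","items":{"type":"object","properties":{"dx":{"type":"number"},"dy":{"type":"number"},"dz":{"type":"number"},"wx":{"type":"number"},"wy":{"type":"number"},"wz":{"type":"number"}}}},"hand":{"type":"number"},"grip_force":{"type":"number"}},"required":["plan"]}

```bash
mkdir -p pics; cat > h.py <<'E'
import numpy as np, cv2
from workcell import arm, capture, camera_info, find_in
def cam(n):
    c=camera_info(n); f=192/np.tan(np.radians(c['vertical_fov'])/2)
    return c,f,np.array(c['extrinsics'])
def pix2w(n,u,v,z):
    c,f,E=cam(n)
    a=np.array([(u-c['cx'])/f,(v-c['cy'])/f]); s=a.copy()
    for _ in range(30): s=a/(1+c['k1']*(s@s))
    d=E[:3,:3]@np.array([s[0],-s[1],-1]); o=E[:3,3]
    return o+d*(z-o[2])/d[2]
def w2pix(n,p):
    c,f,E=cam(n); q=E[:3,:3].T@(np.array(p)-E[:3,3]); s=np.array([q[0],-q[1]])/-q[2]
    s=s*(1+c['k1']*(s@s)); return s*f+[c['cx'],c['cy']]
def c2w(n,p):
    E=cam(n)[2]; return E[:3,:3]@np.array(p)+E[:3,3]
def save(n,f):
    im=capture(n); cv2.imwrite('pics/'+f,im[:,:,::-1]); return im
E
python3 - <<'E'
from h import *
for n in ('top','side'):
    im=save(n,n+'0.png'); c=camera_info(n); print(n,c['vertical_fov'],c['k1'],np.round(c['extrinsics'],3).tolist())
    for k in ['marker_a','stick_a','tape_roll','pen_tray','square_tray','round_dish','mug','mouse']:
        for d in find_in(k,n):
            if d['p']>.2:
                w=c2w(n,d['centre']); print(k,round(d['p'],2),w.round(3),w2pix(n,w).round(0))
E
cd pics; python3 -c "
import cv2
cv2.imwrite('t0b.png',cv2.resize(cv2.imread('top0.png'),(800,600),interpolation=cv2.INTER_CUBIC))"
```

```text
top 48.436588546363375 -0.10985122317105514 [[0.023, 0.997, -0.075, 0.475], [-1.0, 0.022, -0.016, -0.009], [-0.015, 0.075, 0.997, 1.399], [0.0, 0.0, 0.0, 1.0]]
marker_a 0.78 [ 0.423 -0.118  0.02 ] [300. 242.]
marker_a 0.72 [0.363 0.26  0.017] [182. 258.]
stick_a 0.54 [ 0.358 -0.241  0.015] [337. 263.]
stick_a 0.43 [0.431 0.127 0.012] [224. 238.]
tape_roll 0.67 [0.448 0.011 0.026] [260. 234.]
tape_roll 0.55 [ 0.534 -0.064  0.024] [284. 207.]
pen_tray 0.77 [0.62  0.26  0.002] [186. 179.]
square_tray 0.68 [ 0.777 -0.232  0.009] [335. 135.]
square_tray 0.56 [ 0.602 -0.268  0.002] [345. 188.]
square_tray 0.45 [ 0.358 -0.242  0.015] [338. 263.]
round_dish 0.92 [0.657 0.016 0.001] [260. 170.]
mug 0.91 [ 0.49  -0.436  0.044] [400. 223.]
mouse 0.82 [0.445 0.431 0.027] [131. 231.]
side 48.52844883824344 -0.09839952905210439 [[0.999, 0.018, -0.042, 0.518], [-0.041, 0.739, -0.672, -0.896], [0.019, 0.673, 0.739, 1.024], [0.0, 0.0, 0.0, 1.0]]
marker_a 0.76 [ 0.427 -0.129  0.018] [207. 224.]
marker_a 0.66 [0.361 0.254 0.017] [192. 138.]
stick_a 0.53 [ 0.361 -0.248  0.015] [182. 259.]
tape_roll 0.62 [ 0.535 -0.075  0.024] [243. 207.]
tape_roll 0.57 [ 0.451 -0.005  0.028] [215. 190.]
pen_tray 0.56 [0.618 0.258 0.   ] [264. 140.]
square_tray 0.9 [ 0.772 -0.233  0.001] [327. 253.]
round_dish 0.57 [0.65  0.011 0.001] [278. 190.]
round_dish 0.23 [ 0.426 -0.132  0.016] [206. 225.]
mug 0.85 [ 0.495 -0.42   0.05 ] [230. 309.]
mouse 0.53 [0.443 0.416 0.024] [216. 108.]
```

View pics/t0b.png

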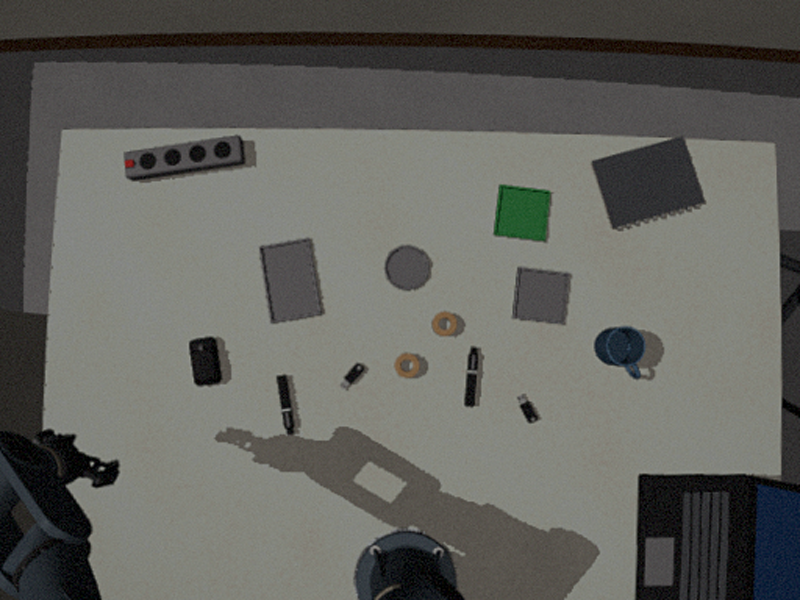

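View pics/side0.png

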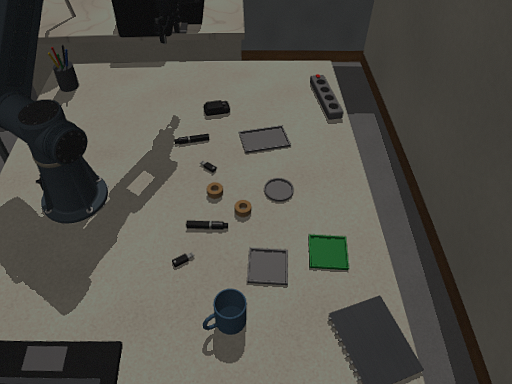

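The top view shows the markers at about (285,404) and (472,377) in the 800x600 picture, and the sticks at (353,376) and (528,408). The right tape is at (407,365) and its look-alike at (445,323). The grey trays are at (291,281) and (542,296), and the dish is at (408,267). Next I measure orientations by segmentation.

```bash
cat > seg.py <<'E'
from h import *
def seg(im,n,w,half,thr,z,lo=0):
    """fit rectangle in world plane z to dark pixels around world point w"""
    u,v=w2pix(n,w); S=8
    g=cv2.cvtColor(im,cv2.COLOR_RGB2GRAY); u0,v0=int(u)-half,int(v)-half
    c=cv2.resize(cv2.GaussianBlur(g,(0,0),.5)[v0:v0+2*half,u0:u0+2*half],None,fx=S,fy=S,interpolation=cv2.INTER_CUBIC)
    m=((c<thr)&(c>=lo)).astype(np.uint8)
    cs=[k for k in cv2.findContours(m,cv2.RETR_EXTERNAL,cv2.CHAIN_APPROX_NONE)[0]]
    k=max(cs,key=cv2.contourArea)[::3,0,:]
    P=np.array([pix2w(n,u0+(a+.5)/S-.5,v0+(b+.5)/S-.5,z)[:2] for a,b in k])
    (cx,cy),(a,b),t=cv2.minAreaRect((P*1000).astype(np.float32))
    if a<b: a,b,t=b,a,t+90
    return round(cx,1),round(cy,1),round(a,1),round(b,1),round((t+90)%180-90,1)
E
python3 - <<'E'
from seg import *
im=cv2.imread('pics/top0.png')[:,:,::-1].copy()
g=cv2.cvtColor(im,cv2.COLOR_RGB2GRAY)
for nm,w,h,z,ts in [('mA',(.423,-.118,.018),26,.012,(60,75)),('mB',(.363,.26,.018),26,.012,(60,75)),('sA',(.358,-.241,.014),16,.009,(60,75)),('sB',(.431,.127,.012),16,.009,(60,75)),
  ('pen',(.62,.26,.01),38,.01,(110,125)),('sq',(.602,-.268,.01),26,.01,(110,125)),('dish',(.657,.016,.01),24,.01,(110,125)),('tape',(.448,.011,.024),12,.02,(125,140))]:
    print(nm,[seg(im,'top',w,h,t,z) for t in ts])
def crop(w,h):
    u,v=w2pix('top',w).astype(int); return cv2.resize(im[v-h:v+h,u-h:u+h,::-1],(266,266),interpolation=cv2.INTER_CUBIC)
cs=[crop((.423,-.118,.01),26),crop((.363,.26,.01),26),crop((.448,.011,.02),16),crop((.358,-.241,.01),16),crop((.431,.127,.01),16),crop((.62,.26,.01),36)]
cv2.imwrite('pics/c1.png',np.vstack([np.hstack(cs[:3]),np.hstack(cs[3:])]))
E
```

```text
mA [(400.2, -123.2, 67.4, 21.4, -3.1), (400.3, -123.5, 69.1, 23.1, -3.7)]
mB [(386.1, 263.8, 69.3, 22.5, 10.1), (358.9, 258.1, 126.6, 25.6, 10.1)]
sA [(356.8, -245.5, 43.5, 22.5, 30.2), (357.2, -245.8, 45.7, 24.5, 29.9)]
sB [(429.0, 117.8, 45.4, 21.9, -40.1), (428.4, 117.4, 48.5, 24.8, -41.2)]
pen [(620.3, 256.9, 170.9, 120.5, 11.3), (620.1, 256.9, 174.3, 124.0, 11.5)]
sq [(598.5, -269.1, 118.5, 113.4, 84.4), (598.9, -269.4, 121.7, 117.3, 84.6)]Traceback (most recent call last):
  File "<stdin>", line 6, in <module>
  File "seg.py", line 10, in seg
    P=np.array([pix2w(n,u0+(a+.5)/S-.5,v0+(b+.5)/S-.5,z)[:2] for a,b in k])
                ~~~~~^^^^^^^^^^^^^^^^^^^^^^^^^^^^^^^^^^^
  File "h.py", line 7, in pix2w
    c,f,E=cam(n)
          ~~~^^^
  File "h.py", line 4, in cam
    c=camera_info(n); f=192/np.tan(np.radians(c['vertical_fov'])/2)
ValueError: time passes only in moves, steps and waits
```

```bash
sed -i 's/^def cam(n):/from functools import lru_cache\n@lru_cache\ndef cam(n):/' h.py
python3 - <<'E'
from seg import *
im=cv2.imread('pics/top0.png')[:,:,::-1].copy()
for nm,w,h,z,ts in [('mA',(.423,-.118,.018),26,.012,(90,)),
  ('dish',(.657,.016,.01),24,.01,(110,125)),('sq',(.602,-.268,.01),26,.01,(100,))]:
    print(nm,[seg(im,'top',w,h,t,z) for t in ts])
# tape by colour
hsv=cv2.cvtColor(im,cv2.COLOR_RGB2HSV); 
m=((hsv[:,:,1]>90)&(hsv[:,:,0]<25)).astype(np.uint8); m[:215]=0; m[260:]=0; m[:,:245]=0; m[:,275:]=0
ys,xs=np.nonzero(m); print('tape',len(xs),xs.mean(),ys.mean(),pix2w('top',(xs.min()+xs.max())/2,(ys.min()+ys.max())/2,.02).round(4),pix2w('top',xs.mean(),ys.mean(),.02).round(4))
def crop(w,h):
    u,v=w2pix('top',w).astype(int); return cv2.resize(im[v-h:v+h,u-h:u+h,::-1],(266,266),interpolation=cv2.INTER_CUBIC)
cs=[crop((.423,-.118,.01),26),crop((.363,.26,.01),26),crop((.448,.011,.02),16),crop((.358,-.241,.01),16),crop((.431,.127,.01),16),crop((.62,.26,.01),36)]
cv2.imwrite('pics/c1.png',np.vstack([np.hstack(cs[:3]),np.hstack(cs[3:])]))
o=arm.get_obs(); print(o['time_s'],o['position'],o['tcp_rot'],o['joints'],o['gripper_width'],arm.tips_ahead)
E
```

```text
mA [(427.3, -129.3, 125.4, 32.3, -3.8)]
dish [(651.9, 12.0, 100.5, 98.0, 82.8), (651.9, 12.0, 103.6, 101.3, 83.8)]
sq [(598.4, -268.8, 116.6, 111.7, 84.4)]
tape 131 260.2442748091603 233.66412213740458 [0.448 0.01  0.02 ] [0.4475 0.0092 0.02  ]
0.9 [0.28291115 0.55729463 0.24533079] [2.32732384e-01 9.72540815e-01 2.58373738e-05 1.54075049e-05] [ 9.22500916e-01  5.27474145e-01  1.43268593e+00 -8.06327881e-06
  1.18137287e+00 -1.78519802e-01] 0.08532174798663113 0.014
```

View pics/c1.png

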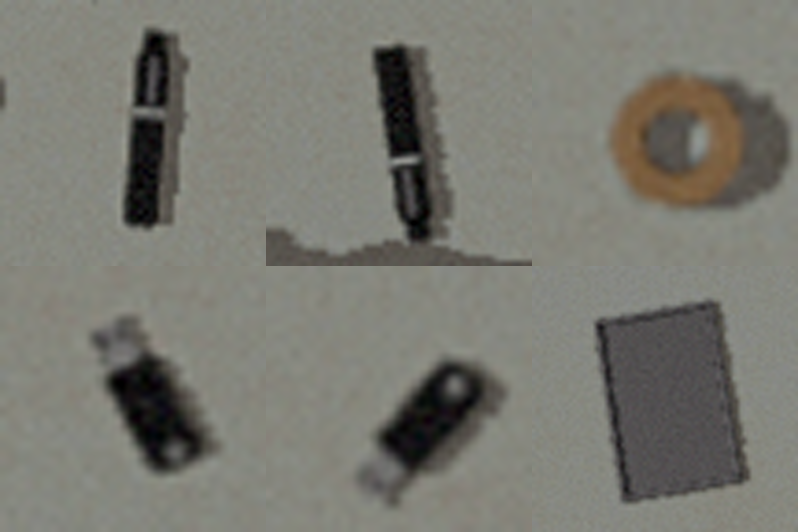

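The crops show marker A's tip pointing up (+x), marker B's tip pointing down (-x), and the stick plugs at upper left and lower left. That agrees with the fitted angles. Next is a planner that turns waypoints into tool-frame rows.

```bash
cat > plan.py <<'E'
"""rows from the measured pose through waypoints x,y,z(mm),heading of tool y (deg, mod 180; None keeps)"""
import sys,json
from h import *
o=arm.get_obs(); p=np.array(o['position'])*1000; q=o['tcp_rot']
psi=np.degrees(2*np.arctan2(q[1],q[0]))-90
print('t',round(o['time_s'],2),'at',p.round(1),'psi',round((psi+90)%180-90,2),'q6',round(o['joints'][5],2),'w',round(o['gripper_width']*1000,1))
rows=[]
for w in json.loads(sys.argv[1]):
    x,y,z,h=w[:4]; vmax=w[4] if len(w)>4 else 50
    if h is not None:
        d=(h-psi+90)%180-90; n=int(np.ceil(abs(d)/9.5))
        for i in range(n):
            wz=round(-np.radians(d/n)/2,3); rows.append({'wz':wz}); psi-=np.degrees(wz*2)
    a=np.radians(psi); ty=np.array([np.cos(a),np.sin(a),0]); tx=np.array([-np.sin(a),np.cos(a),0]); T=np.array([tx,ty,[0,0,-1]])
    n=max(1,int(np.ceil(np.linalg.norm(np.array([x,y,z])-p)/vmax)))
    for i in range(n):
        s=((T@(np.array([x,y,z])-p))/(n-i)/500).round(3); p=p+T.T@s*500
        rows.append({k:float(v) for k,v in zip(('dx','dy','dz'),s) if v})
print(len(rows),'end',p.round(1),round((psi+90)%180-90,2)); print(json.dumps(rows))
E
python3 plan.py '[[283,557,150,100],[359,258,120,null]]'
```

```text
t 0.9 at [282.9 557.3 245.3] psi 63.08 q6 -0.18 w 85.3
13 end [359.2 258.1 119.8] -79.79
[{"wz": -0.081}, {"wz": -0.081}, {"wz": -0.081}, {"wz": -0.081}, {"dz": 0.095}, {"dy": -0.001, "dz": 0.096}, {"dx": -0.006, "dy": -0.088, "dz": 0.009}, {"dx": -0.006, "dy": -0.088, "dz": 0.008}, {"dx": -0.006, "dy": -0.088, "dz": 0.009}, {"dx": -0.006, "dy": -0.088, "dz": 0.008}, {"dx": -0.007, "dy": -0.088, "dz": 0.009}, {"dx": -0.006, "dy": -0.088, "dz": 0.008}, {"dx": -0.007, "dy": -0.087, "dz": 0.009}]
```

{"fn": "jog_arm", "kwargs": {
  "plan": [
    {"wz": -0.081},
    {"wz": -0.081},
    {"wz": -0.081},
    {"wz": -0.081},
    {"dz": 0.095},
    {"dz": 0.096},
    {"dx": -0.006,"dy": -0.088,"dz": 0.009},
    {"dx": -0.006,"dy": -0.088,"dz": 0.008},
    {"dx": -0.006,"dy": -0.088,"dz": 0.009},
    {"dx": -0.006,"dy": -0.088,"dz": 0.008},
    {"dx": -0.007,"dy": -0.088,"dz": 0.009},
    {"dx": -0.006,"dy": -0.088,"dz": 0.008},
    {"dx": -0.007,"dy": -0.087,"dz": 0.009},
    {},
    {}
  ],
  "hand": 60,
  "grip_force": 25
}}

```text
invalid input at $.plan[0]: expected keys dx, dy, dz, wx, wy, wz
```

```bash
python3 plan.py '[[359,258,70,100,25],[359,258,20,100,12]]'; python3 - <<'E'
from h import *
a=save('top','t1.png');b=save('side','s1.png')
def crop(n,im,w,h):
    u,v=w2pix(n,w).astype(int); return cv2.resize(im[v-h:v+h,u-h:u+h,::-1],(400,400),interpolation=cv2.INTER_CUBIC)
cv2.imwrite('pics/c2.png',np.hstack([crop('top',a,(.359,.258,.02),34),crop('side',b,(.359,.258,.05),34)]))
E
```

```text
t 0.9 at [282.9 557.3 245.3] psi 63.08 q6 -0.18 w 85.3
25 end [359.2 258.1  19.8] -80.02
[{"wz": -0.081}, {"wz": -0.081}, {"wz": -0.081}, {"wz": -0.081}, {"dx": -0.003, "dy": -0.041, "dz": 0.023}, {"dx": -0.003, "dy": -0.041, "dz": 0.023}, {"dx": -0.003, "dy": -0.041, "dz": 0.023}, {"dx": -0.003, "dy": -0.041, "dz": 0.023}, {"dx": -0.003, "dy": -0.041, "dz": 0.024}, {"dx": -0.003, "dy": -0.041, "dz": 0.023}, {"dx": -0.003, "dy": -0.041, "dz": 0.024}, {"dx": -0.003, "dy": -0.041, "dz": 0.023}, {"dx": -0.003, "dy": -0.041, "dz": 0.024}, {"dx": -0.003, "dy": -0.041, "dz": 0.023}, {"dx": -0.003, "dy": -0.041, "dz": 0.024}, {"dx": -0.003, "dy": -0.041, "dz": 0.023}, {"dx": -0.003, "dy": -0.041, "dz": 0.024}, {"dx": -0.002, "dy": -0.042, "dz": 0.023}, {"dx": -0.003, "dy": -0.041, "dz": 0.024}, {"wz": 0.002}, {"dz": 0.02}, {"dz": 0.02}, {"dz": 0.02}, {"dz": 0.02}, {"dz": 0.02}]
```

View pics/c2.png

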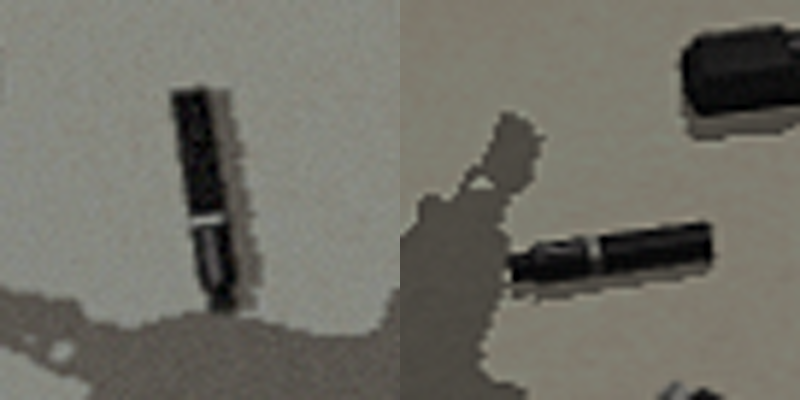

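The arm has not moved, because rows need all six keys. The crop shows marker B still in place at its centre.

```bash
sed -i "s/print(json.dumps(rows))/K=('dx','dy','dz','wx','wy','wz'); print(json.dumps([{k:r.get(k,0) for k in K} for r in rows]).replace('0.0,','0,').replace(' ',''))/" plan.py; echo ok
```

```text
ok
```

{"fn": "jog_arm", "kwargs": {
  "plan": [
    {"dx": 0,"dy": 0,"dz": 0,"wx": 0,"wy": 0,"wz": -0.081},
    {"dx": 0,"dy": 0,"dz": 0,"wx": 0,"wy": 0,"wz": -0.081},
    {"dx": 0,"dy": 0,"dz": 0,"wx": 0,"wy": 0,"wz": -0.081},
    {"dx": 0,"dy": 0,"dz": 0,"wx": 0,"wy": 0,"wz": -0.081},
    {"dx": 0,"dy": 0,"dz": 0.095,"wx": 0,"wy": 0,"wz": 0},
    {"dx": 0,"dy": 0,"dz": 0.096,"wx": 0,"wy": 0,"wz": 0},
    {"dx": -0.006,"dy": -0.088,"dz": 0.009,"wx": 0,"wy": 0,"wz": 0},
    {"dx": -0.006,"dy": -0.088,"dz": 0.008,"wx": 0,"wy": 0,"wz": 0},
    {"dx": -0.006,"dy": -0.088,"dz": 0.009,"wx": 0,"wy": 0,"wz": 0},
    {"dx": -0.006,"dy": -0.088,"dz": 0.008,"wx": 0,"wy": 0,"wz": 0},
    {"dx": -0.007,"dy": -0.088,"dz": 0.009,"wx": 0,"wy": 0,"wz": 0},
    {"dx": -0.006,"dy": -0.088,"dz": 0.008,"wx": 0,"wy": 0,"wz": 0},
    {"dx": -0.007,"dy": -0.087,"dz": 0.009,"wx": 0,"wy": 0,"wz": 0},
    {"dx": 0,"dy": 0,"dz": 0,"wx": 0,"wy": 0,"wz": 0},
    {"dx": 0,"dy": 0,"dz": 0,"wx": 0,"wy": 0,"wz": 0}
  ],
  "hand": 60,
  "grip_force": 25
}}

```text
time_s: 2.88
position: [0.3596, 0.2589, 0.12]
tcp_rot: [-0.089, 0.996, 0.0, 0.0]
wrist_force: [-0.6, 0.7, -0.2]
gripper_width: 0.0508
grasp_force: 0.0
```

```bash
python3 plan.py '[[359,258,20,100,14]]'; python3 - <<'E'
from h import *
a=save('top','t1.png');b=save('side','s1.png')
def crop(n,im,w,h):
    u,v=w2pix(n,w).astype(int); return cv2.resize(im[v-h:v+h,u-h:u+h,::-1],(400,400),interpolation=cv2.INTER_CUBIC)
cv2.imwrite('pics/c2b.png',np.hstack([crop('top',a,(.359,.258,.02),34),crop('side',b,(.359,.258,.05),34)]))
E
```

```text
t 2.88 at [359.6 258.9 120. ] psi -79.83 q6 -1.38 w 50.8
9 end [358.8 257.8  20. ] -79.95
[{"dx":0,"dy":0,"dz":0,"wx":0,"wy":0,"wz":0.001},{"dx":0,"dy":0,"dz":0.025,"wx":0,"wy":0,"wz":0},{"dx":0,"dy":0,"dz":0.025,"wx":0,"wy":0,"wz":0},{"dx":0,"dy":0,"dz":0.025,"wx":0,"wy":0,"wz":0},{"dx":0,"dy":0,"dz":0.025,"wx":0,"wy":0,"wz":0},{"dx":0,"dy":0,"dz":0.025,"wx":0,"wy":0,"wz":0},{"dx":0.001,"dy":-0.001,"dz":0.025,"wx":0,"wy":0,"wz":0},{"dx":0,"dy":0,"dz":0.025,"wx":0,"wy":0,"wz":0},{"dx":0.001,"dy":-0.001,"dz":0.025,"wx":0,"wy":0,"wz":0}]
```

View pics/c2b.png

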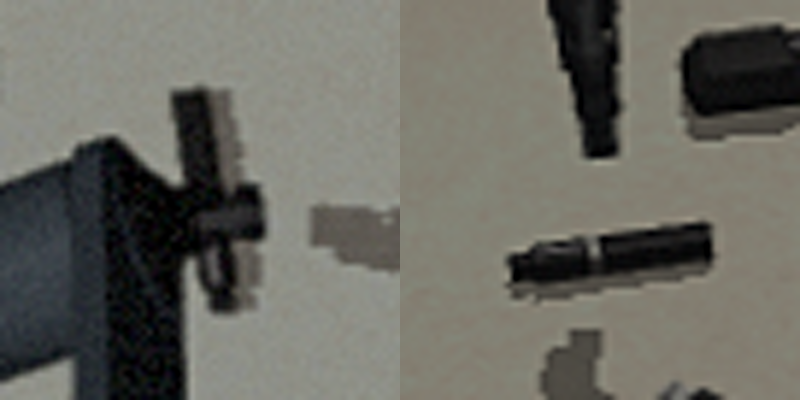

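The fingers straddle marker B near its middle and square to it. Descend, then close.

{"fn": "jog_arm", "kwargs": {
  "plan": [
    {"dx": 0,"dy": 0,"dz": 0.03,"wx": 0,"wy": 0,"wz": 0},
    {"dx": 0,"dy": 0,"dz": 0.03,"wx": 0,"wy": 0,"wz": 0},
    {"dx": 0,"dy": 0,"dz": 0.03,"wx": 0,"wy": 0,"wz": 0},
    {"dx": 0,"dy": 0,"dz": 0.03,"wx": 0,"wy": 0,"wz": 0},
    {"dx": 0.001,"dy": -0.001,"dz": 0.03,"wx": 0,"wy": 0,"wz": 0},
    {"dx": 0,"dy": 0,"dz": 0.03,"wx": 0,"wy": 0,"wz": 0},
    {"dx": 0,"dy": 0,"dz": 0.022,"wx": 0,"wy": 0,"wz": 0},
    {"dx": 0,"dy": 0,"dz": 0,"wx": 0,"wy": 0,"wz": 0},
    {"dx": 0,"dy": 0,"dz": 0,"wx": 0,"wy": 0,"wz": 0}
  ]
}}

```text
time_s: 4.1
position: [0.3588, 0.2583, 0.019]
tcp_rot: [-0.089, 0.996, 0.0, 0.0]
wrist_force: [-0.9, -0.3, 0.3]
gripper_width: 0.0515
grasp_force: 0.0
```

{"fn": "jog_arm", "kwargs": {
  "plan": [
    {"dx": 0,"dy": 0,"dz": 0,"wx": 0,"wy": 0,"wz": 0},
    {"dx": 0,"dy": 0,"dz": 0,"wx": 0,"wy": 0,"wz": 0},
    {"dx": 0,"dy": 0,"dz": 0,"wx": 0,"wy": 0,"wz": 0},
    {"dx": 0,"dy": 0,"dz": 0,"wx": 0,"wy": 0,"wz": 0},
    {"dx": 0,"dy": 0,"dz": 0,"wx": 0,"wy": 0,"wz": 0},
    {"dx": 0,"dy": 0,"dz": 0,"wx": 0,"wy": 0,"wz": 0}
  ],
  "hand": 0
}}

```text
time_s: 4.85
position: [0.359, 0.258, 0.0193]
tcp_rot: [-0.089, 0.996, 0.0, 0.001]
wrist_force: [-0.4, 0.5, 5.6]
gripper_width: 0.019
grasp_force: 25.5
```

```bash
python3 plan.py '[[359,258,80,null],[615,281.5,80,101.3],[615,281.5,40,null,40],[615,281.5,24,null,8]]'
```

```text
t 4.85 at [359.  258.   19.3] psi -79.8 q6 -1.38 w 19.0
12 end [614.9 281.4  23.8] -78.65
[{"dx":0,"dy":0,"dz":-0.061,"wx":0,"wy":0,"wz":0},{"dx":0,"dy":0,"dz":-0.06,"wx":0,"wy":0,"wz":0},{"dx":0,"dy":0,"dz":0,"wx":0,"wy":0,"wz":-0.01},{"dx":-0.085,"dy":-0.009,"dz":0,"wx":0,"wy":0,"wz":0},{"dx":-0.085,"dy":-0.009,"dz":0,"wx":0,"wy":0,"wz":0},{"dx":-0.085,"dy":-0.009,"dz":0,"wx":0,"wy":0,"wz":0},{"dx":-0.085,"dy":-0.009,"dz":0,"wx":0,"wy":0,"wz":0},{"dx":-0.086,"dy":-0.009,"dz":0,"wx":0,"wy":0,"wz":0},{"dx":-0.085,"dy":-0.01,"dz":0,"wx":0,"wy":0,"wz":0},{"dx":0,"dy":0,"dz":0.08,"wx":0,"wy":0,"wz":0},{"dx":0,"dy":0,"dz":0.016,"wx":0,"wy":0,"wz":0},{"dx":0,"dy":0,"dz":0.016,"wx":0,"wy":0,"wz":0}]
```

{"fn": "jog_arm", "kwargs": {
  "plan": [
    {"dx": 0,"dy": 0,"dz": -0.03,"wx": 0,"wy": 0,"wz": 0},
    {"dx": 0,"dy": 0,"dz": -0.05,"wx": 0,"wy": 0,"wz": 0},
    {"dx": 0,"dy": 0,"dz": -0.041,"wx": 0,"wy": 0,"wz": 0},
    {"dx": 0,"dy": 0,"dz": 0,"wx": 0,"wy": 0,"wz": -0.01},
    {"dx": -0.085,"dy": -0.009,"dz": 0,"wx": 0,"wy": 0,"wz": 0},
    {"dx": -0.085,"dy": -0.009,"dz": 0,"wx": 0,"wy": 0,"wz": 0},
    {"dx": -0.085,"dy": -0.009,"dz": 0,"wx": 0,"wy": 0,"wz": 0},
    {"dx": -0.085,"dy": -0.009,"dz": 0,"wx": 0,"wy": 0,"wz": 0},
    {"dx": -0.086,"dy": -0.009,"dz": 0,"wx": 0,"wy": 0,"wz": 0},
    {"dx": -0.085,"dy": -0.01,"dz": 0,"wx": 0,"wy": 0,"wz": 0},
    {"dx": 0,"dy": 0,"dz": 0,"wx": 0,"wy": 0,"wz": 0},
    {"dx": 0,"dy": 0,"dz": 0,"wx": 0,"wy": 0,"wz": 0}
  ]
}}

```text
time_s: 6.35
position: [0.6126, 0.2808, 0.0774]
tcp_rot: [-0.099, 0.995, -0.0, -0.002]
wrist_force: [-0.1, -0.1, 0.2]
gripper_width: 0.0192
grasp_force: 24.7
```

```bash
python3 plan.py '[[615,281.5,40,101.3,40],[615,281.5,24,null,8]]'; python3 - <<'E'
from h import *
a=save('top','t2.png');b=save('side','s2.png')
def crop(n,im,w,h):
    u,v=w2pix(n,w).astype(int); return cv2.resize(im[v-h:v+h,u-h:u+h,::-1],(400,400),interpolation=cv2.INTER_CUBIC)
cv2.imwrite('pics/c3.png',np.hstack([crop('top',a,(.615,.258,.02),40),crop('side',b,(.615,.258,.05),40)]))
E
```

```text
t 6.35 at [612.6 280.8  77.4] psi -78.64 q6 -1.5 w 19.2
4 end [615.1 281.3  23.9] -78.75
[{"dx":0,"dy":0,"dz":0,"wx":0,"wy":0,"wz":0.001},{"dx":-0.005,"dy":0,"dz":0.075,"wx":0,"wy":0,"wz":0},{"dx":0,"dy":0,"dz":0.016,"wx":0,"wy":0,"wz":0},{"dx":0,"dy":0,"dz":0.016,"wx":0,"wy":0,"wz":0}]
```

View pics/c3.png

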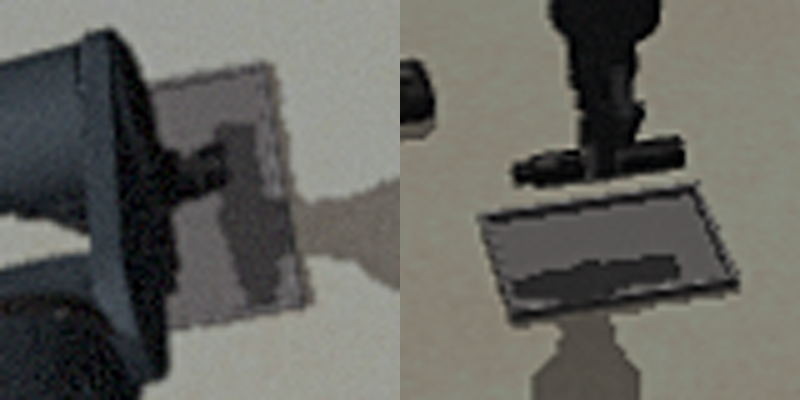

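The marker is held level above the tray and lines up with it (side crop around (600,165) of 800). Lower it.

{"fn": "jog_arm", "kwargs": {
  "plan": [
    {"dx": 0,"dy": 0,"dz": 0.03,"wx": 0,"wy": 0,"wz": 0},
    {"dx": 0,"dy": 0,"dz": 0.03,"wx": 0,"wy": 0,"wz": 0},
    {"dx": 0,"dy": 0,"dz": 0.018,"wx": 0,"wy": 0,"wz": 0},
    {"dx": 0,"dy": 0,"dz": 0,"wx": 0,"wy": 0,"wz": 0},
    {"dx": 0,"dy": 0,"dz": 0,"wx": 0,"wy": 0,"wz": 0},
    {"dx": 0,"dy": 0,"dz": 0,"wx": 0,"wy": 0,"wz": 0}
  ]
}}

```text
time_s: 7.2
position: [0.6151, 0.2815, 0.0409]
tcp_rot: [-0.099, 0.995, 0.0, 0.001]
wrist_force: [-0.7, -0.0, -0.0]
gripper_width: 0.0192
grasp_force: 24.7
```

{"fn": "jog_arm", "kwargs": {
  "plan": [
    {"dx": 0,"dy": 0,"dz": 0.012,"wx": 0,"wy": 0,"wz": 0},
    {"dx": 0,"dy": 0,"dz": 0.012,"wx": 0,"wy": 0,"wz": 0},
    {"dx": 0,"dy": 0,"dz": 0.01,"wx": 0,"wy": 0,"wz": 0},
    {"dx": 0,"dy": 0,"dz": 0,"wx": 0,"wy": 0,"wz": 0},
    {"dx": 0,"dy": 0,"dz": 0,"wx": 0,"wy": 0,"wz": 0},
    {"dx": 0,"dy": 0,"dz": 0,"wx": 0,"wy": 0,"wz": 0}
  ]
}}

```text
time_s: 7.95
position: [0.6146, 0.2813, 0.0233]
tcp_rot: [-0.099, 0.995, 0.0, 0.0]
wrist_force: [-0.5, 0.1, 0.9]
gripper_width: 0.0191
grasp_force: 25.1
```

{"fn": "jog_arm", "kwargs": {
  "plan": [
    {"dx": 0,"dy": 0,"dz": 0,"wx": 0,"wy": 0,"wz": 0},
    {"dx": 0,"dy": 0,"dz": 0,"wx": 0,"wy": 0,"wz": 0},
    {"dx": 0,"dy": 0,"dz": 0,"wx": 0,"wy": 0,"wz": 0},
    {"dx": 0,"dy": 0,"dz": 0,"wx": 0,"wy": 0,"wz": 0},
    {"dx": 0,"dy": 0,"dz": -0.02,"wx": 0,"wy": 0,"wz": 0},
    {"dx": 0,"dy": 0,"dz": -0.06,"wx": 0,"wy": 0,"wz": 0},
    {"dx": 0,"dy": 0,"dz": -0.08,"wx": 0,"wy": 0,"wz": 0},
    {"dx": 0,"dy": 0,"dz": 0,"wx": 0,"wy": 0,"wz": 0},
    {"dx": 0,"dy": 0,"dz": 0,"wx": 0,"wy": 0,"wz": 0}
  ],
  "hand": 42
}}

```text
time_s: 9.07
position: [0.6143, 0.2813, 0.1036]
tcp_rot: [-0.099, 0.995, 0.0, -0.0]
wrist_force: [0.3, 0.8, -0.6]
gripper_width: 0.0356
grasp_force: 0.0
```

```bash
python3 plan.py '[[427,-126,100,85.8]]'; python3 - <<'E'
from seg import *
print(seg(save('top','t3.png'),'top',(.423,-.118,.018),26,90,.012))
for d in find_in('marker_a','top')[:2]: print(d['p'],c2w('top',d['centre']).round(3))
b=save('side','s3.png')
for d in find_in('marker_a','side')[:2]: print(d['p'],c2w('side',d['centre']).round(3))
E
```

```text
t 9.07 at [614.3 281.3 103.6] psi -78.64 q6 -1.5 w 35.6
11 end [ 426.8 -126.   100.1] 85.77
[{"dx":0,"dy":0,"dz":0,"wx":0,"wy":0,"wz":0.068},{"dx":0,"dy":0,"dz":0,"wx":0,"wy":0,"wz":0.068},{"dx":0.035,"dy":-0.093,"dz":0.001,"wx":0,"wy":0,"wz":0},{"dx":0.035,"dy":-0.093,"dz":0.001,"wx":0,"wy":0,"wz":0},{"dx":0.035,"dy":-0.093,"dz":0.001,"wx":0,"wy":0,"wz":0},{"dx":0.035,"dy":-0.093,"dz":0.001,"wx":0,"wy":0,"wz":0},{"dx":0.035,"dy":-0.094,"dz":0.001,"wx":0,"wy":0,"wz":0},{"dx":0.035,"dy":-0.093,"dz":0.001,"wx":0,"wy":0,"wz":0},{"dx":0.035,"dy":-0.094,"dz":0,"wx":0,"wy":0,"wz":0},{"dx":0.034,"dy":-0.093,"dz":0.001,"wx":0,"wy":0,"wz":0},{"dx":0.035,"dy":-0.094,"dz":0,"wx":0,"wy":0,"wz":0}]
(429.3, -124.2, 127.1, 26.1, -3.7)
0.68 [0.6   0.278 0.021]
0.62 [ 0.423 -0.118  0.024]
0.7 [ 0.426 -0.129  0.014]
0.5 [0.609 0.274 0.023]
```

{"fn": "jog_arm", "kwargs": {
  "plan": [
    {"dx": 0,"dy": 0,"dz": 0,"wx": 0,"wy": 0,"wz": 0.068},
    {"dx": 0,"dy": 0,"dz": 0,"wx": 0,"wy": 0,"wz": 0.068},
    {"dx": 0.035,"dy": -0.093,"dz": 0.001,"wx": 0,"wy": 0,"wz": 0},
    {"dx": 0.035,"dy": -0.093,"dz": 0.001,"wx": 0,"wy": 0,"wz": 0},
    {"dx": 0.035,"dy": -0.093,"dz": 0.001,"wx": 0,"wy": 0,"wz": 0},
    {"dx": 0.035,"dy": -0.093,"dz": 0.001,"wx": 0,"wy": 0,"wz": 0},
    {"dx": 0.035,"dy": -0.094,"dz": 0.001,"wx": 0,"wy": 0,"wz": 0},
    {"dx": 0.035,"dy": -0.093,"dz": 0.001,"wx": 0,"wy": 0,"wz": 0},
    {"dx": 0.035,"dy": -0.094,"dz": 0,"wx": 0,"wy": 0,"wz": 0},
    {"dx": 0.034,"dy": -0.093,"dz": 0.001,"wx": 0,"wy": 0,"wz": 0},
    {"dx": 0.035,"dy": -0.094,"dz": 0,"wx": 0,"wy": 0,"wz": 0},
    {"dx": 0,"dy": 0,"dz": 0,"wx": 0,"wy": 0,"wz": 0},
    {"dx": 0,"dy": 0,"dz": 0,"wx": 0,"wy": 0,"wz": 0},
    {"dx": 0,"dy": 0,"dz": 0,"wx": 0,"wy": 0,"wz": 0}
  ],
  "hand": 60
}}

```text
time_s: 11.02
position: [0.4273, -0.1248, 0.0997]
tcp_rot: [0.036, 0.999, 0.0, -0.0]
wrist_force: [0.2, 0.0, -0.8]
gripper_width: 0.0514
grasp_force: 0.0
```

```bash
python3 plan.py '[[427.5,-125,60,85.8,20],[427.5,-125,18.5,null,14]]'
```

```text
t 11.03 at [ 427.3 -124.8   99.7] psi 85.88 q6 -2.04 w 51.4
6 end [ 427.7 -124.9   18.7] 85.76
[{"dx":0,"dy":0,"dz":0,"wx":0,"wy":0,"wz":0.001},{"dx":0,"dy":0,"dz":0.04,"wx":0,"wy":0,"wz":0},{"dx":-0.001,"dy":0,"dz":0.039,"wx":0,"wy":0,"wz":0},{"dx":0,"dy":0,"dz":0.028,"wx":0,"wy":0,"wz":0},{"dx":0,"dy":0,"dz":0.028,"wx":0,"wy":0,"wz":0},{"dx":0,"dy":0,"dz":0.027,"wx":0,"wy":0,"wz":0}]
```

{"fn": "jog_arm", "kwargs": {
  "plan": [
    {"dx": 0,"dy": 0,"dz": 0.04,"wx": 0,"wy": 0,"wz": 0},
    {"dx": 0,"dy": 0,"dz": 0.039,"wx": 0,"wy": 0,"wz": 0},
    {"dx": 0,"dy": 0,"dz": 0.028,"wx": 0,"wy": 0,"wz": 0},
    {"dx": 0,"dy": 0,"dz": 0.028,"wx": 0,"wy": 0,"wz": 0},
    {"dx": 0,"dy": 0,"dz": 0.027,"wx": 0,"wy": 0,"wz": 0},
    {"dx": 0,"dy": 0,"dz": 0,"wx": 0,"wy": 0,"wz": 0},
    {"dx": 0,"dy": 0,"dz": 0,"wx": 0,"wy": 0,"wz": 0}
  ]
}}

```text
time_s: 11.9
position: [0.4271, -0.126, 0.0189]
tcp_rot: [0.037, 0.999, -0.0, 0.0]
wrist_force: [-0.1, 0.2, -0.4]
gripper_width: 0.0507
grasp_force: 0.0
```

{"fn": "jog_arm", "kwargs": {
  "plan": [
    {"dx": 0,"dy": 0,"dz": 0,"wx": 0,"wy": 0,"wz": 0},
    {"dx": 0,"dy": 0,"dz": 0,"wx": 0,"wy": 0,"wz": 0},
    {"dx": 0,"dy": 0,"dz": 0,"wx": 0,"wy": 0,"wz": 0},
    {"dx": 0,"dy": 0,"dz": 0,"wx": 0,"wy": 0,"wz": 0},
    {"dx": 0,"dy": 0,"dz": 0,"wx": 0,"wy": 0,"wz": 0},
    {"dx": 0,"dy": 0,"dz": 0,"wx": 0,"wy": 0,"wz": 0}
  ],
  "hand": 0
}}

```text
time_s: 12.65
position: [0.4272, -0.1261, 0.0193]
tcp_rot: [0.037, 0.999, -0.0, 0.0]
wrist_force: [-0.4, -0.5, 5.9]
gripper_width: 0.0193
grasp_force: 25.4
```

```bash
python3 plan.py '[[427.5,-125,100,null],[624.7,234.5,100,101.3]]'
```

```text
t 12.65 at [ 427.2 -126.1   19.3] psi 85.77 q6 -2.04 w 19.3
13 end [624.9 234.3  99.8] -78.64
[{"dx":0,"dy":0.001,"dz":-0.081,"wx":0,"wy":0,"wz":0},{"dx":0,"dy":0.001,"dz":-0.08,"wx":0,"wy":0,"wz":0},{"dx":0,"dy":0,"dz":0,"wx":0,"wy":0,"wz":-0.068},{"dx":0,"dy":0,"dz":0,"wx":0,"wy":0,"wz":-0.068},{"dx":-0.059,"dy":0.07,"dz":0,"wx":0,"wy":0,"wz":0},{"dx":-0.059,"dy":0.07,"dz":0,"wx":0,"wy":0,"wz":0},{"dx":-0.059,"dy":0.07,"dz":0,"wx":0,"wy":0,"wz":0},{"dx":-0.059,"dy":0.07,"dz":0,"wx":0,"wy":0,"wz":0},{"dx":-0.059,"dy":0.069,"dz":0,"wx":0,"wy":0,"wz":0},{"dx":-0.058,"dy":0.07,"dz":0,"wx":0,"wy":0,"wz":0},{"dx":-0.059,"dy":0.069,"dz":0,"wx":0,"wy":0,"wz":0},{"dx":-0.058,"dy":0.07,"dz":0,"wx":0,"wy":0,"wz":0},{"dx":-0.059,"dy":0.069,"dz":0,"wx":0,"wy":0,"wz":0}]
```

{"fn": "jog_arm", "kwargs": {
  "plan": [
    {"dx": 0,"dy": 0,"dz": -0.04,"wx": 0,"wy": 0,"wz": 0},
    {"dx": 0,"dy": 0,"dz": -0.06,"wx": 0,"wy": 0,"wz": 0},
    {"dx": 0,"dy": 0.002,"dz": -0.061,"wx": 0,"wy": 0,"wz": 0},
    {"dx": 0,"dy": 0,"dz": 0,"wx": 0,"wy": 0,"wz": -0.068},
    {"dx": 0,"dy": 0,"dz": 0,"wx": 0,"wy": 0,"wz": -0.068},
    {"dx": -0.059,"dy": 0.07,"dz": 0,"wx": 0,"wy": 0,"wz": 0},
    {"dx": -0.059,"dy": 0.07,"dz": 0,"wx": 0,"wy": 0,"wz": 0},
    {"dx": -0.059,"dy": 0.07,"dz": 0,"wx": 0,"wy": 0,"wz": 0},
    {"dx": -0.059,"dy": 0.07,"dz": 0,"wx": 0,"wy": 0,"wz": 0},
    {"dx": -0.059,"dy": 0.069,"dz": 0,"wx": 0,"wy": 0,"wz": 0},
    {"dx": -0.058,"dy": 0.07,"dz": 0,"wx": 0,"wy": 0,"wz": 0},
    {"dx": -0.059,"dy": 0.069,"dz": 0,"wx": 0,"wy": 0,"wz": 0},
    {"dx": -0.058,"dy": 0.07,"dz": 0,"wx": 0,"wy": 0,"wz": 0},
    {"dx": -0.059,"dy": 0.069,"dz": 0,"wx": 0,"wy": 0,"wz": 0},
    {"dx": 0,"dy": 0,"dz": 0,"wx": 0,"wy": 0,"wz": 0},
    {"dx": 0,"dy": 0,"dz": 0,"wx": 0,"wy": 0,"wz": 0},
    {"dx": 0,"dy": 0,"dz": 0,"wx": 0,"wy": 0,"wz": 0},
    {"dx": 0,"dy": 0,"dz": 0,"wx": 0,"wy": 0,"wz": 0}
  ]
}}

```text
time_s: 14.9
position: [0.6243, 0.2333, 0.0993]
tcp_rot: [-0.098, 0.995, -0.0, -0.0]
wrist_force: [0.8, 0.4, -0.5]
gripper_width: 0.0191
grasp_force: 24.7
```

```bash
python3 plan.py '[[624.7,234.5,40,101.3,20],[624.7,234.5,23.5,null,6]]'; python3 - <<'E'
from h import *
a=save('top','t4.png');b=save('side','s4.png')
def crop(n,im,w,h):
    u,v=w2pix(n,w).astype(int); return cv2.resize(im[v-h:v+h,u-h:u+h,::-1],(400,400),interpolation=cv2.INTER_CUBIC)
cv2.imwrite('pics/c4.png',np.hstack([crop('top',a,(.615,.258,.02),40),crop('side',b,(.615,.258,.05),40)]))
E
```

```text
t 14.9 at [624.3 233.3  99.3] psi -78.73 q6 -1.58 w 19.1
7 end [624.6 234.4  23.3] -78.73
[{"dx":0,"dy":0,"dz":0,"wx":0,"wy":0,"wz":-0.0},{"dx":0,"dy":0.001,"dz":0.04,"wx":0,"wy":0,"wz":0},{"dx":-0.001,"dy":0.001,"dz":0.039,"wx":0,"wy":0,"wz":0},{"dx":0,"dy":0,"dz":0.04,"wx":0,"wy":0,"wz":0},{"dx":0,"dy":0,"dz":0.011,"wx":0,"wy":0,"wz":0},{"dx":0,"dy":0,"dz":0.011,"wx":0,"wy":0,"wz":0},{"dx":0,"dy":0,"dz":0.011,"wx":0,"wy":0,"wz":0}]
```

View pics/c4.png

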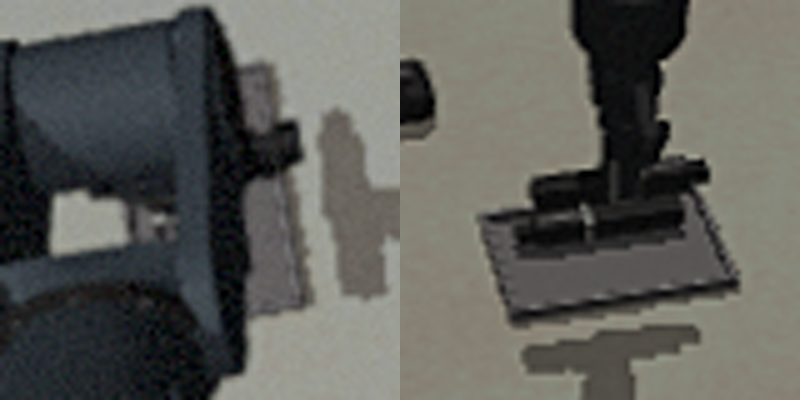

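The first marker lies in the far third of the tray (side crop (600,222)) and the near half is free. Lower the second one.

{"fn": "jog_arm", "kwargs": {
  "plan": [
    {"dx": 0,"dy": 0.001,"dz": 0.04,"wx": 0,"wy": 0,"wz": 0},
    {"dx": 0,"dy": 0,"dz": 0.04,"wx": 0,"wy": 0,"wz": 0},
    {"dx": 0,"dy": 0,"dz": 0.04,"wx": 0,"wy": 0,"wz": 0},
    {"dx": 0,"dy": 0,"dz": 0.012,"wx": 0,"wy": 0,"wz": 0},
    {"dx": 0,"dy": 0,"dz": 0.012,"wx": 0,"wy": 0,"wz": 0},
    {"dx": 0,"dy": 0,"dz": 0.008,"wx": 0,"wy": 0,"wz": 0},
    {"dx": 0,"dy": 0,"dz": 0,"wx": 0,"wy": 0,"wz": 0},
    {"dx": 0,"dy": 0,"dz": 0,"wx": 0,"wy": 0,"wz": 0},
    {"dx": 0,"dy": 0,"dz": 0,"wx": 0,"wy": 0,"wz": 0}
  ]
}}

```text
time_s: 16.12
position: [0.6247, 0.235, 0.0236]
tcp_rot: [-0.099, 0.995, 0.0, 0.0]
wrist_force: [0.3, 0.5, -1.7]
gripper_width: 0.0194
grasp_force: 24.7
```

{"fn": "jog_arm", "kwargs": {
  "plan": [
    {"dx": 0,"dy": 0,"dz": 0,"wx": 0,"wy": 0,"wz": 0},
    {"dx": 0,"dy": 0,"dz": 0,"wx": 0,"wy": 0,"wz": 0},
    {"dx": 0,"dy": 0,"dz": 0,"wx": 0,"wy": 0,"wz": 0},
    {"dx": 0,"dy": 0,"dz": 0,"wx": 0,"wy": 0,"wz": 0},
    {"dx": 0,"dy": 0,"dz": -0.02,"wx": 0,"wy": 0,"wz": 0},
    {"dx": 0,"dy": 0,"dz": -0.06,"wx": 0,"wy": 0,"wz": 0},
    {"dx": 0,"dy": 0,"dz": -0.08,"wx": 0,"wy": 0,"wz": 0},
    {"dx": 0,"dy": 0,"dz": 0,"wx": 0,"wy": 0,"wz": 0},
    {"dx": 0,"dy": 0,"dz": 0,"wx": 0,"wy": 0,"wz": 0}
  ],
  "hand": 42
}}

```text
time_s: 17.25
position: [0.6243, 0.2349, 0.1036]
tcp_rot: [-0.099, 0.995, -0.0, -0.0]
wrist_force: [1.7, -0.5, -0.1]
gripper_width: 0.036
grasp_force: 0.0
```

```bash
python3 plan.py '[[429,117.5,100,49.5]]'
```

```text
t 17.25 at [624.3 234.9 103.6] psi -78.64 q6 -1.58 w 36.0
11 end [428.7 117.4 100.1] 49.79
[{"dx":0,"dy":0,"dz":0,"wx":0,"wy":0,"wz":0.075},{"dx":0,"dy":0,"dz":0,"wx":0,"wy":0,"wz":0.075},{"dx":0,"dy":0,"dz":0,"wx":0,"wy":0,"wz":0.075},{"dx":0,"dy":0,"dz":0,"wx":0,"wy":0,"wz":0.075},{"dx":0,"dy":0,"dz":0,"wx":0,"wy":0,"wz":0.075},{"dx":0,"dy":0,"dz":0,"wx":0,"wy":0,"wz":0.075},{"dx":0.029,"dy":-0.086,"dz":0.001,"wx":0,"wy":0,"wz":0},{"dx":0.029,"dy":-0.086,"dz":0.002,"wx":0,"wy":0,"wz":0},{"dx":0.03,"dy":-0.087,"dz":0.001,"wx":0,"wy":0,"wz":0},{"dx":0.029,"dy":-0.086,"dz":0.002,"wx":0,"wy":0,"wz":0},{"dx":0.03,"dy":-0.087,"dz":0.001,"wx":0,"wy":0,"wz":0}]
```

{"fn": "jog_arm", "kwargs": {
  "plan": [
    {"dx": 0,"dy": 0,"dz": 0,"wx": 0,"wy": 0,"wz": 0.075},
    {"dx": 0,"dy": 0,"dz": 0,"wx": 0,"wy": 0,"wz": 0.075},
    {"dx": 0,"dy": 0,"dz": 0,"wx": 0,"wy": 0,"wz": 0.075},
    {"dx": 0,"dy": 0,"dz": 0,"wx": 0,"wy": 0,"wz": 0.075},
    {"dx": 0,"dy": 0,"dz": 0,"wx": 0,"wy": 0,"wz": 0.075},
    {"dx": 0,"dy": 0,"dz": 0,"wx": 0,"wy": 0,"wz": 0.075},
    {"dx": 0.029,"dy": -0.086,"dz": 0.001,"wx": 0,"wy": 0,"wz": 0},
    {"dx": 0.029,"dy": -0.086,"dz": 0.002,"wx": 0,"wy": 0,"wz": 0},
    {"dx": 0.03,"dy": -0.087,"dz": 0.001,"wx": 0,"wy": 0,"wz": 0},
    {"dx": 0.029,"dy": -0.086,"dz": 0.002,"wx": 0,"wy": 0,"wz": 0},
    {"dx": 0.03,"dy": -0.087,"dz": 0.001,"wx": 0,"wy": 0,"wz": 0},
    {"dx": 0,"dy": 0,"dz": 0,"wx": 0,"wy": 0,"wz": 0},
    {"dx": 0,"dy": 0,"dz": 0,"wx": 0,"wy": 0,"wz": 0},
    {"dx": 0,"dy": 0,"dz": 0,"wx": 0,"wy": 0,"wz": 0}
  ],
  "hand": 60
}}

```text
time_s: 19.0
position: [0.4306, 0.1178, 0.0996]
tcp_rot: [0.344, 0.939, 0.0, 0.001]
wrist_force: [0.7, -0.5, -0.1]
gripper_width: 0.0511
grasp_force: 0.0
```

```bash
python3 plan.py '[[429,117.5,60,49.5,20],[429,117.5,17.5,null,14]]'; python3 - <<'E'
from h import *
a=save('top','t5.png');b=save('side','s5.png')
def crop(n,im,w,h):
    u,v=w2pix(n,w).astype(int); return cv2.resize(im[v-h:v+h,u-h:u+h,::-1],(260,260),interpolation=cv2.INTER_CUBIC)
cv2.imwrite('pics/c5.png',np.hstack([crop('top',a,(.615,.258,.02),32),crop('top',a,(.429,.117,.05),24),crop('side',b,(.429,.117,.05),26)]))
E
```

```text
t 19.0 at [430.6 117.8  99.6] psi 49.82 q6 -0.85 w 51.1
7 end [429.2 117.7  17.6] 49.47
[{"dx":0,"dy":0,"dz":0,"wx":0,"wy":0,"wz":0.003},{"dx":0.001,"dy":-0.001,"dz":0.04,"wx":0,"wy":0,"wz":0},{"dx":0.001,"dy":-0.001,"dz":0.039,"wx":0,"wy":0,"wz":0},{"dx":0,"dy":0,"dz":0.021,"wx":0,"wy":0,"wz":0},{"dx":0,"dy":0,"dz":0.021,"wx":0,"wy":0,"wz":0},{"dx":0,"dy":0,"dz":0.022,"wx":0,"wy":0,"wz":0},{"dx":0,"dy":0,"dz":0.021,"wx":0,"wy":0,"wz":0}]
```

View pics/c5.png

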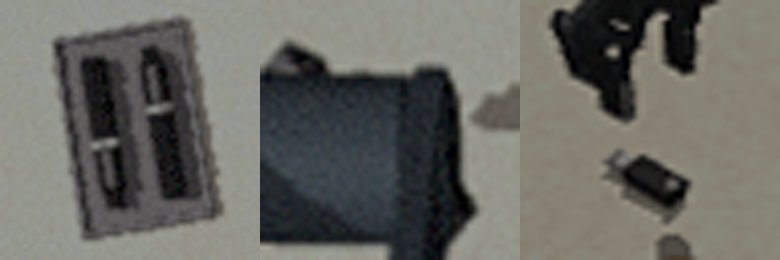

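Both markers lie side by side inside the tray, and the gripper is straddling stick B's body. Grasp it.

{"fn": "jog_arm", "kwargs": {
  "plan": [
    {"dx": 0.001,"dy": -0.001,"dz": 0.04,"wx": 0,"wy": 0,"wz": 0},
    {"dx": 0.001,"dy": 0,"dz": 0.04,"wx": 0,"wy": 0,"wz": 0},
    {"dx": 0,"dy": 0,"dz": 0.021,"wx": 0,"wy": 0,"wz": 0},
    {"dx": 0,"dy": 0,"dz": 0.021,"wx": 0,"wy": 0,"wz": 0},
    {"dx": 0,"dy": 0,"dz": 0.021,"wx": 0,"wy": 0,"wz": 0},
    {"dx": 0,"dy": 0,"dz": 0.02,"wx": 0,"wy": 0,"wz": 0},
    {"dx": 0,"dy": 0,"dz": 0,"wx": 0,"wy": 0,"wz": 0},
    {"dx": 0,"dy": 0,"dz": 0,"wx": 0,"wy": 0,"wz": 0}
  ]
}}

```text
time_s: 20.1
position: [0.428, 0.1177, 0.0184]
tcp_rot: [0.344, 0.939, 0.0, 0.0]
wrist_force: [-0.5, -0.1, -0.5]
gripper_width: 0.0514
grasp_force: 0.0
```

{"fn": "jog_arm", "kwargs": {
  "plan": [
    {"dx": 0,"dy": 0,"dz": 0,"wx": 0,"wy": 0,"wz": 0},
    {"dx": 0,"dy": 0,"dz": 0,"wx": 0,"wy": 0,"wz": 0},
    {"dx": 0,"dy": 0,"dz": 0,"wx": 0,"wy": 0,"wz": 0},
    {"dx": 0,"dy": 0,"dz": 0,"wx": 0,"wy": 0,"wz": 0},
    {"dx": 0,"dy": 0,"dz": 0,"wx": 0,"wy": 0,"wz": 0},
    {"dx": 0,"dy": 0,"dz": 0,"wx": 0,"wy": 0,"wz": 0}
  ],
  "hand": 0
}}

```text
time_s: 20.85
position: [0.4281, 0.1177, 0.0187]
tcp_rot: [0.344, 0.939, 0.0, 0.0]
wrist_force: [-1.0, 0.4, 6.0]
gripper_width: 0.0211
grasp_force: 26.5
```

```bash
python3 plan.py '[[428,117.7,90,null],[610.5,-244,90,84.4],[610.5,-244,40,null,40]]'
```

```text
t 20.85 at [428.1 117.7  18.7] psi 49.79 q6 -0.85 w 21.1
17 end [ 610.6 -243.9   40.2] 84.63
[{"dx":0,"dy":0,"dz":-0.071,"wx":0,"wy":0,"wz":0},{"dx":0,"dy":0,"dz":-0.072,"wx":0,"wy":0,"wz":0},{"dx":0,"dy":0,"dz":0,"wx":0,"wy":0,"wz":-0.076},{"dx":0,"dy":0,"dz":0,"wx":0,"wy":0,"wz":-0.076},{"dx":0,"dy":0,"dz":0,"wx":0,"wy":0,"wz":-0.076},{"dx":0,"dy":0,"dz":0,"wx":0,"wy":0,"wz":-0.076},{"dx":-0.048,"dy":-0.076,"dz":0,"wx":0,"wy":0,"wz":0},{"dx":-0.048,"dy":-0.076,"dz":0,"wx":0,"wy":0,"wz":0},{"dx":-0.048,"dy":-0.076,"dz":0,"wx":0,"wy":0,"wz":0},{"dx":-0.048,"dy":-0.076,"dz":0,"wx":0,"wy":0,"wz":0},{"dx":-0.048,"dy":-0.076,"dz":0,"wx":0,"wy":0,"wz":0},{"dx":-0.048,"dy":-0.077,"dz":0,"wx":0,"wy":0,"wz":0},{"dx":-0.048,"dy":-0.076,"dz":0,"wx":0,"wy":0,"wz":0},{"dx":-0.047,"dy":-0.077,"dz":0,"wx":0,"wy":0,"wz":0},{"dx":-0.048,"dy":-0.076,"dz":0,"wx":0,"wy":0,"wz":0},{"dx":0,"dy":0,"dz":0.05,"wx":0,"wy":0,"wz":0},{"dx":0,"dy":0,"dz":0.05,"wx":0,"wy":0,"wz":0}]
```

{"fn": "jog_arm", "kwargs": {
  "plan": [
    {"dx": 0,"dy": 0,"dz": -0.04,"wx": 0,"wy": 0,"wz": 0},
    {"dx": 0,"dy": 0,"dz": -0.053,"wx": 0,"wy": 0,"wz": 0},
    {"dx": 0,"dy": 0,"dz": -0.05,"wx": 0,"wy": 0,"wz": 0},
    {"dx": 0,"dy": 0,"dz": 0,"wx": 0,"wy": 0,"wz": -0.076},
    {"dx": 0,"dy": 0,"dz": 0,"wx": 0,"wy": 0,"wz": -0.076},
    {"dx": 0,"dy": 0,"dz": 0,"wx": 0,"wy": 0,"wz": -0.076},
    {"dx": 0,"dy": 0,"dz": 0,"wx": 0,"wy": 0,"wz": -0.076},
    {"dx": -0.048,"dy": -0.076,"dz": 0,"wx": 0,"wy": 0,"wz": 0},
    {"dx": -0.048,"dy": -0.076,"dz": 0,"wx": 0,"wy": 0,"wz": 0},
    {"dx": -0.048,"dy": -0.076,"dz": 0,"wx": 0,"wy": 0,"wz": 0},
    {"dx": -0.048,"dy": -0.076,"dz": 0,"wx": 0,"wy": 0,"wz": 0},
    {"dx": -0.048,"dy": -0.076,"dz": 0,"wx": 0,"wy": 0,"wz": 0},
    {"dx": -0.048,"dy": -0.077,"dz": 0,"wx": 0,"wy": 0,"wz": 0},
    {"dx": -0.048,"dy": -0.076,"dz": 0,"wx": 0,"wy": 0,"wz": 0},
    {"dx": -0.047,"dy": -0.077,"dz": 0,"wx": 0,"wy": 0,"wz": 0},
    {"dx": -0.048,"dy": -0.076,"dz": 0,"wx": 0,"wy": 0,"wz": 0},
    {"dx": 0,"dy": 0,"dz": 0,"wx": 0,"wy": 0,"wz": 0},
    {"dx": 0,"dy": 0,"dz": 0,"wx": 0,"wy": 0,"wz": 0},
    {"dx": 0,"dy": 0,"dz": 0,"wx": 0,"wy": 0,"wz": 0}
  ]
}}

```text
time_s: 23.22
position: [0.6093, -0.2423, 0.0894]
tcp_rot: [0.046, 0.999, 0.001, -0.001]
wrist_force: [-0.1, 0.3, -0.8]
gripper_width: 0.021
grasp_force: 25.9
```

```bash
python3 plan.py '[[610.5,-244,40,84.4,25],[610.5,-244,23,null,6]]'; python3 - <<'E'
from h import *
a=save('top','t6.png');b=save('side','s6.png')
def crop(n,im,w,h):
    u,v=w2pix(n,w).astype(int); return cv2.resize(im[v-h:v+h,u-h:u+h,::-1],(400,400),interpolation=cv2.INTER_CUBIC)
cv2.imwrite('pics/c6.png',np.hstack([crop('top',a,(.6,-.258,.02),32),crop('side',b,(.6,-.258,.05),40)]))
E
```

```text
t 23.23 at [ 609.3 -242.3   89.4] psi 84.69 q6 -2.03 w 21.0
6 end [ 610.7 -243.9   22.9] 84.46
[{"dx":0,"dy":0,"dz":0,"wx":0,"wy":0,"wz":0.002},{"dx":-0.001,"dy":-0.002,"dz":0.049,"wx":0,"wy":0,"wz":0},{"dx":-0.002,"dy":-0.001,"dz":0.05,"wx":0,"wy":0,"wz":0},{"dx":0,"dy":0,"dz":0.011,"wx":0,"wy":0,"wz":0},{"dx":0,"dy":0,"dz":0.011,"wx":0,"wy":0,"wz":0},{"dx":0,"dy":0,"dz":0.012,"wx":0,"wy":0,"wz":0}]
```

View pics/c6.png

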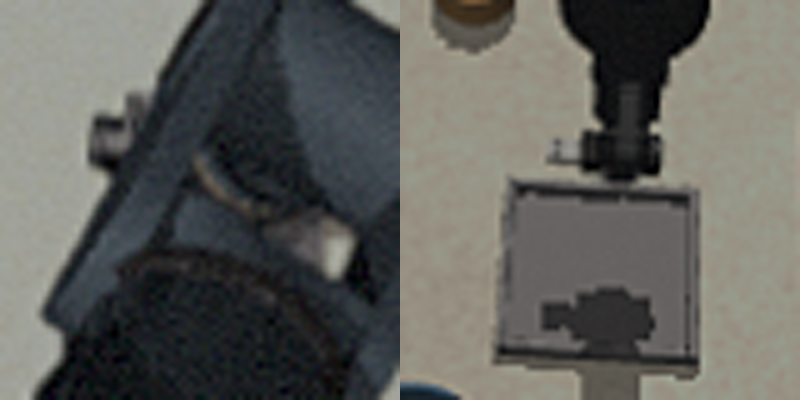

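The stick is held level with its plug towards -x, parallel to the tray (side crop (605,155)). Lower and release it.

{"fn": "jog_arm", "kwargs": {
  "plan": [
    {"dx": 0,"dy": -0.001,"dz": 0.04,"wx": 0,"wy": 0,"wz": 0},
    {"dx": 0,"dy": 0,"dz": 0.04,"wx": 0,"wy": 0,"wz": 0},
    {"dx": 0,"dy": 0,"dz": 0.02,"wx": 0,"wy": 0,"wz": 0},
    {"dx": 0,"dy": 0,"dz": 0.012,"wx": 0,"wy": 0,"wz": 0},
    {"dx": 0,"dy": 0,"dz": 0.012,"wx": 0,"wy": 0,"wz": 0},
    {"dx": 0,"dy": 0,"dz": 0.01,"wx": 0,"wy": 0,"wz": 0},
    {"dx": 0,"dy": 0,"dz": 0,"wx": 0,"wy": 0,"wz": 0},
    {"dx": 0,"dy": 0,"dz": 0,"wx": 0,"wy": 0,"wz": 0},
    {"dx": 0,"dy": 0,"dz": 0,"wx": 0,"wy": 0,"wz": 0}
  ]
}}

```text
time_s: 24.45
position: [0.6104, -0.2445, 0.023]
tcp_rot: [0.047, 0.999, -0.0, 0.0]
wrist_force: [0.7, -0.2, 0.3]
gripper_width: 0.0209
grasp_force: 25.9
```

{"fn": "jog_arm", "kwargs": {
  "plan": [
    {"dx": 0,"dy": 0,"dz": 0.001,"wx": 0,"wy": 0,"wz": 0},
    {"dx": 0,"dy": 0,"dz": 0,"wx": 0,"wy": 0,"wz": 0},
    {"dx": 0,"dy": 0,"dz": 0,"wx": 0,"wy": 0,"wz": 0},
    {"dx": 0,"dy": 0,"dz": 0,"wx": 0,"wy": 0,"wz": 0},
    {"dx": 0,"dy": 0,"dz": -0.02,"wx": 0,"wy": 0,"wz": 0},
    {"dx": 0,"dy": 0,"dz": -0.06,"wx": 0,"wy": 0,"wz": 0},
    {"dx": 0,"dy": 0,"dz": -0.08,"wx": 0,"wy": 0,"wz": 0},
    {"dx": 0,"dy": 0,"dz": 0,"wx": 0,"wy": 0,"wz": 0},
    {"dx": 0,"dy": 0,"dz": 0,"wx": 0,"wy": 0,"wz": 0}
  ],
  "hand": 40
}}

```text
time_s: 25.58
position: [0.6101, -0.2443, 0.1026]
tcp_rot: [0.047, 0.999, -0.0, -0.0]
wrist_force: [-0.2, -0.4, -0.2]
gripper_width: 0.0342
grasp_force: 0.0
```

```bash
python3 plan.py '[[357,-245.5,100,120]]'
```

```text
t 25.57 at [ 610.1 -244.3  102.6] psi 84.63 q6 -2.03 w 34.2
10 end [ 357.  -245.7  100.1] -60.07
[{"dx":0,"dy":0,"dz":0,"wx":0,"wy":0,"wz":-0.077},{"dx":0,"dy":0,"dz":0,"wx":0,"wy":0,"wz":-0.077},{"dx":0,"dy":0,"dz":0,"wx":0,"wy":0,"wz":-0.077},{"dx":0,"dy":0,"dz":0,"wx":0,"wy":0,"wz":-0.077},{"dx":0.073,"dy":0.042,"dz":0.001,"wx":0,"wy":0,"wz":0},{"dx":0.073,"dy":0.042,"dz":0.001,"wx":0,"wy":0,"wz":0},{"dx":0.073,"dy":0.042,"dz":0.001,"wx":0,"wy":0,"wz":0},{"dx":0.074,"dy":0.041,"dz":0.001,"wx":0,"wy":0,"wz":0},{"dx":0.073,"dy":0.042,"dz":0.001,"wx":0,"wy":0,"wz":0},{"dx":0.074,"dy":0.041,"dz":0,"wx":0,"wy":0,"wz":0}]
```

Wrist joint 6 would end near its limit that way, so I turn the other way.

{"fn": "jog_arm", "kwargs": {
  "plan": [
    {"dx": 0,"dy": 0,"dz": 0,"wx": 0,"wy": 0,"wz": 0.084},
    {"dx": 0,"dy": 0,"dz": 0,"wx": 0,"wy": 0,"wz": 0.084},
    {"dx": 0,"dy": 0,"dz": 0,"wx": 0,"wy": 0,"wz": 0.084},
    {"dx": 0,"dy": 0,"dz": 0,"wx": 0,"wy": 0,"wz": 0.084},
    {"dx": 0,"dy": 0,"dz": 0,"wx": 0,"wy": 0,"wz": 0.084},
    {"dx": 0,"dy": 0,"dz": 0,"wx": 0,"wy": 0,"wz": 0.084},
    {"dx": 0,"dy": 0,"dz": 0,"wx": 0,"wy": 0,"wz": 0.084},
    {"dx": 0,"dy": 0,"dz": 0,"wx": 0,"wy": 0,"wz": 0.084},
    {"dx": 0,"dy": 0,"dz": 0,"wx": 0,"wy": 0,"wz": 0.084},
    {"dx": 0,"dy": 0,"dz": 0,"wx": 0,"wy": 0,"wz": 0.084},
    {"dx": 0,"dy": 0,"dz": 0,"wx": 0,"wy": 0,"wz": 0.084},
    {"dx": 0,"dy": 0,"dz": 0,"wx": 0,"wy": 0,"wz": 0.084},
    {"dx": 0,"dy": 0,"dz": 0,"wx": 0,"wy": 0,"wz": 0.084},
    {"dx": 0,"dy": 0,"dz": 0,"wx": 0,"wy": 0,"wz": 0.084},
    {"dx": 0,"dy": 0,"dz": 0,"wx": 0,"wy": 0,"wz": 0.084},
    {"dx": 0,"dy": 0,"dz": 0,"wx": 0,"wy": 0,"wz": 0},
    {"dx": 0,"dy": 0,"dz": 0,"wx": 0,"wy": 0,"wz": 0}
  ],
  "hand": 60
}}

```text
time_s: 27.7
position: [0.6098, -0.2441, 0.1014]
tcp_rot: [0.965, 0.262, -0.001, -0.001]
wrist_force: [0.4, -0.4, 0.5]
gripper_width: 0.0511
grasp_force: 0.0
```

```bash
python3 plan.py '[[357,-245.5,100,120]]'
```

```text
t 27.7 at [ 609.8 -244.1  101.4] psi -59.62 q6 0.49 w 51.1
7 end [ 357.  -245.4   99.9] -59.97
[{"dx":0,"dy":0,"dz":0,"wx":0,"wy":0,"wz":0.003},{"dx":-0.073,"dy":-0.042,"dz":0,"wx":0,"wy":0,"wz":0},{"dx":-0.073,"dy":-0.042,"dz":0.001,"wx":0,"wy":0,"wz":0},{"dx":-0.073,"dy":-0.042,"dz":0,"wx":0,"wy":0,"wz":0},{"dx":-0.073,"dy":-0.042,"dz":0.001,"wx":0,"wy":0,"wz":0},{"dx":-0.074,"dy":-0.041,"dz":0,"wx":0,"wy":0,"wz":0},{"dx":-0.073,"dy":-0.042,"dz":0.001,"wx":0,"wy":0,"wz":0}]
```

{"fn": "jog_arm", "kwargs": {
  "plan": [
    {"dx": 0,"dy": 0,"dz": 0,"wx": 0,"wy": 0,"wz": 0.003},
    {"dx": -0.073,"dy": -0.042,"dz": 0,"wx": 0,"wy": 0,"wz": 0},
    {"dx": -0.073,"dy": -0.042,"dz": 0.001,"wx": 0,"wy": 0,"wz": 0},
    {"dx": -0.073,"dy": -0.042,"dz": 0,"wx": 0,"wy": 0,"wz": 0},
    {"dx": -0.073,"dy": -0.042,"dz": 0.001,"wx": 0,"wy": 0,"wz": 0},
    {"dx": -0.074,"dy": -0.041,"dz": 0,"wx": 0,"wy": 0,"wz": 0},
    {"dx": -0.073,"dy": -0.042,"dz": 0.001,"wx": 0,"wy": 0,"wz": 0},
    {"dx": 0,"dy": 0,"dz": 0,"wx": 0,"wy": 0,"wz": 0},
    {"dx": 0,"dy": 0,"dz": 0,"wx": 0,"wy": 0,"wz": 0},
    {"dx": 0,"dy": 0,"dz": 0,"wx": 0,"wy": 0,"wz": 0}
  ]
}}

```text
time_s: 28.95
position: [0.3589, -0.2458, 0.101]
tcp_rot: [0.966, 0.258, 0.001, 0.001]
wrist_force: [-0.5, 0.5, 0.4]
gripper_width: 0.0512
grasp_force: 0.0
```

```bash
python3 plan.py '[[357,-245.5,60,120,20],[357,-245.5,18.5,null,12]]'; python3 - <<'E'
from h import *
a=save('top','t7.png');b=save('side','s7.png')
def crop(n,im,w,h):
    u,v=w2pix(n,w).astype(int); return cv2.resize(im[v-h:v+h,u-h:u+h,::-1],(260,260),interpolation=cv2.INTER_CUBIC)
cv2.imwrite('pics/c7.png',np.hstack([crop('top',a,(.6,-.268,.02),26),crop('side',b,(.6,-.268,.02),34),crop('side',b,(.357,-.245,.04),26)]))
E
```

```text
t 28.95 at [ 358.9 -245.8  101. ] psi -60.04 q6 0.19 w 51.2
8 end [ 357.1 -245.7   18.5] -60.04
[{"dx":0,"dy":0,"dz":0,"wx":0,"wy":0,"wz":-0.0},{"dx":-0.001,"dy":-0.001,"dz":0.027,"wx":0,"wy":0,"wz":0},{"dx":-0.001,"dy":-0.001,"dz":0.027,"wx":0,"wy":0,"wz":0},{"dx":-0.001,"dy":0,"dz":0.028,"wx":0,"wy":0,"wz":0},{"dx":0,"dy":0,"dz":0.021,"wx":0,"wy":0,"wz":0},{"dx":0,"dy":0,"dz":0.021,"wx":0,"wy":0,"wz":0},{"dx":0,"dy":0,"dz":0.02,"wx":0,"wy":0,"wz":0},{"dx":0,"dy":0,"dz":0.021,"wx":0,"wy":0,"wz":0}]
```

View pics/c7.png

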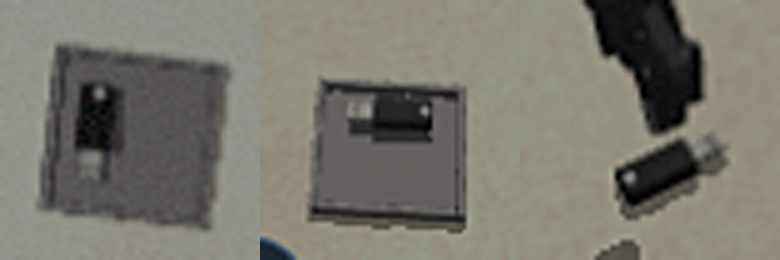

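Stick B lies flat near the left wall of the square tray and the right side is free. Grasp stick A.

{"fn": "jog_arm", "kwargs": {
  "plan": [
    {"dx": 0,"dy": 0,"dz": 0.027,"wx": 0,"wy": 0,"wz": 0},
    {"dx": 0,"dy": 0,"dz": 0.027,"wx": 0,"wy": 0,"wz": 0},
    {"dx": 0,"dy": 0,"dz": 0.028,"wx": 0,"wy": 0,"wz": 0},
    {"dx": 0,"dy": 0,"dz": 0.021,"wx": 0,"wy": 0,"wz": 0},
    {"dx": 0,"dy": 0,"dz": 0.021,"wx": 0,"wy": 0,"wz": 0},
    {"dx": 0,"dy": 0,"dz": 0.02,"wx": 0,"wy": 0,"wz": 0},
    {"dx": 0,"dy": 0,"dz": 0.021,"wx": 0,"wy": 0,"wz": 0},
    {"dx": 0,"dy": 0,"dz": 0,"wx": 0,"wy": 0,"wz": 0},
    {"dx": 0,"dy": 0,"dz": 0,"wx": 0,"wy": 0,"wz": 0}
  ]
}}

```text
time_s: 30.18
position: [0.3575, -0.2451, 0.0183]
tcp_rot: [0.966, 0.258, -0.0, -0.0]
wrist_force: [-0.2, -0.9, 0.2]
gripper_width: 0.0515
grasp_force: 0.0
```

{"fn": "jog_arm", "kwargs": {
  "plan": [
    {"dx": 0,"dy": 0,"dz": 0,"wx": 0,"wy": 0,"wz": 0},
    {"dx": 0,"dy": 0,"dz": 0,"wx": 0,"wy": 0,"wz": 0},
    {"dx": 0,"dy": 0,"dz": 0,"wx": 0,"wy": 0,"wz": 0},
    {"dx": 0,"dy": 0,"dz": 0,"wx": 0,"wy": 0,"wz": 0},
    {"dx": 0,"dy": 0,"dz": 0,"wx": 0,"wy": 0,"wz": 0},
    {"dx": 0,"dy": 0,"dz": 0,"wx": 0,"wy": 0,"wz": 0}
  ],
  "hand": 0
}}

```text
time_s: 30.92
position: [0.3576, -0.2452, 0.0187]
tcp_rot: [0.966, 0.258, 0.0, 0.0]
wrist_force: [0.7, 0.4, 5.9]
gripper_width: 0.0213
grasp_force: 26.6
```

```bash
python3 plan.py '[[357,-245.5,90,null],[587.5,-292,90,84.4]]'
```

```text
t 30.93 at [ 357.6 -245.2   18.7] psi -60.1 q6 0.19 w 21.3
11 end [ 587.3 -291.8   90.2] 84.6
[{"dx":-0.001,"dy":0,"dz":-0.071,"wx":0,"wy":0,"wz":0},{"dx":0,"dy":0,"dz":-0.072,"wx":0,"wy":0,"wz":0},{"dx":0,"dy":0,"dz":0,"wx":0,"wy":0,"wz":0.077},{"dx":0,"dy":0,"dz":0,"wx":0,"wy":0,"wz":0.077},{"dx":0,"dy":0,"dz":0,"wx":0,"wy":0,"wz":0.077},{"dx":0,"dy":0,"dz":0,"wx":0,"wy":0,"wz":0.077},{"dx":0.093,"dy":0.01,"dz":0,"wx":0,"wy":0,"wz":0},{"dx":0.094,"dy":0.01,"dz":0,"wx":0,"wy":0,"wz":0},{"dx":0.093,"dy":0.01,"dz":0,"wx":0,"wy":0,"wz":0},{"dx":0.094,"dy":0.01,"dz":0,"wx":0,"wy":0,"wz":0},{"dx":0.093,"dy":0.009,"dz":0,"wx":0,"wy":0,"wz":0}]
```

{"fn": "jog_arm", "kwargs": {
  "plan": [
    {"dx": 0,"dy": 0,"dz": -0.04,"wx": 0,"wy": 0,"wz": 0},
    {"dx": 0,"dy": 0,"dz": -0.053,"wx": 0,"wy": 0,"wz": 0},
    {"dx": 0,"dy": 0,"dz": -0.05,"wx": 0,"wy": 0,"wz": 0},
    {"dx": 0,"dy": 0,"dz": 0,"wx": 0,"wy": 0,"wz": 0.077},
    {"dx": 0,"dy": 0,"dz": 0,"wx": 0,"wy": 0,"wz": 0.077},
    {"dx": 0,"dy": 0,"dz": 0,"wx": 0,"wy": 0,"wz": 0.077},
    {"dx": 0,"dy": 0,"dz": 0,"wx": 0,"wy": 0,"wz": 0.077},
    {"dx": 0.093,"dy": 0.01,"dz": 0,"wx": 0,"wy": 0,"wz": 0},
    {"dx": 0.094,"dy": 0.01,"dz": 0,"wx": 0,"wy": 0,"wz": 0},
    {"dx": 0.093,"dy": 0.01,"dz": 0,"wx": 0,"wy": 0,"wz": 0},
    {"dx": 0.094,"dy": 0.01,"dz": 0,"wx": 0,"wy": 0,"wz": 0},
    {"dx": 0.093,"dy": 0.009,"dz": 0,"wx": 0,"wy": 0,"wz": 0},
    {"dx": 0,"dy": 0,"dz": 0,"wx": 0,"wy": 0,"wz": 0},
    {"dx": 0,"dy": 0,"dz": 0,"wx": 0,"wy": 0,"wz": 0},
    {"dx": 0,"dy": 0,"dz": 0,"wx": 0,"wy": 0,"wz": 0},
    {"dx": 0,"dy": 0,"dz": 0,"wx": 0,"wy": 0,"wz": 0}
  ]
}}

```text
time_s: 32.92
position: [0.5865, -0.2913, 0.0898]
tcp_rot: [0.999, -0.047, -0.001, -0.0]
wrist_force: [0.6, -0.3, -0.6]
gripper_width: 0.0211
grasp_force: 25.9
```

```bash
python3 plan.py '[[587.5,-292,40,84.4,25],[587.5,-292,23,null,6]]'
```

```text
t 32.92 at [ 586.5 -291.3   89.8] psi 84.56 q6 1.03 w 21.1
6 end [ 587.5 -291.8   22.8] 84.45
[{"dx":0,"dy":0,"dz":0,"wx":0,"wy":0,"wz":0.001},{"dx":0.001,"dy":0.001,"dz":0.05,"wx":0,"wy":0,"wz":0},{"dx":0.001,"dy":0,"dz":0.05,"wx":0,"wy":0,"wz":0},{"dx":0,"dy":0,"dz":0.011,"wx":0,"wy":0,"wz":0},{"dx":0,"dy":0,"dz":0.011,"wx":0,"wy":0,"wz":0},{"dx":0,"dy":0,"dz":0.012,"wx":0,"wy":0,"wz":0}]
```

{"fn": "jog_arm", "kwargs": {
  "plan": [
    {"dx": 0,"dy": 0,"dz": 0.04,"wx": 0,"wy": 0,"wz": 0},
    {"dx": 0,"dy": 0,"dz": 0.04,"wx": 0,"wy": 0,"wz": 0},
    {"dx": 0,"dy": 0,"dz": 0.02,"wx": 0,"wy": 0,"wz": 0},
    {"dx": 0,"dy": 0,"dz": 0.012,"wx": 0,"wy": 0,"wz": 0},
    {"dx": 0,"dy": 0,"dz": 0.012,"wx": 0,"wy": 0,"wz": 0},
    {"dx": 0,"dy": 0,"dz": 0.011,"wx": 0,"wy": 0,"wz": 0},
    {"dx": 0,"dy": 0,"dz": 0,"wx": 0,"wy": 0,"wz": 0},
    {"dx": 0,"dy": 0,"dz": 0,"wx": 0,"wy": 0,"wz": 0},
    {"dx": 0,"dy": 0,"dz": 0,"wx": 0,"wy": 0,"wz": 0}
  ]
}}

```text
time_s: 34.05
position: [0.5878, -0.2915, 0.0225]
tcp_rot: [0.999, -0.047, 0.0, 0.0]
wrist_force: [-0.2, 0.2, 0.6]
gripper_width: 0.0213
grasp_force: 26.3
```

{"fn": "jog_arm", "kwargs": {
  "plan": [
    {"dx": 0,"dy": 0,"dz": 0,"wx": 0,"wy": 0,"wz": 0},
    {"dx": 0,"dy": 0,"dz": 0,"wx": 0,"wy": 0,"wz": 0},
    {"dx": 0,"dy": 0,"dz": 0,"wx": 0,"wy": 0,"wz": 0},
    {"dx": 0,"dy": 0,"dz": 0,"wx": 0,"wy": 0,"wz": 0},
    {"dx": 0,"dy": 0,"dz": -0.02,"wx": 0,"wy": 0,"wz": 0},
    {"dx": 0,"dy": 0,"dz": -0.06,"wx": 0,"wy": 0,"wz": 0},
    {"dx": 0,"dy": 0,"dz": -0.08,"wx": 0,"wy": 0,"wz": 0},
    {"dx": 0,"dy": 0,"dz": 0,"wx": 0,"wy": 0,"wz": 0},
    {"dx": 0,"dy": 0,"dz": 0,"wx": 0,"wy": 0,"wz": 0}
  ],
  "hand": 40
}}

```text
time_s: 35.17
position: [0.5874, -0.2912, 0.1026]
tcp_rot: [0.999, -0.047, -0.0, 0.0]
wrist_force: [-0.1, 0.4, -0.0]
gripper_width: 0.0342
grasp_force: 0.0
```

```bash
python3 plan.py '[[448,9,100,60]]'; python3 - <<'E'
from h import *
a=save('top','t8.png');b=save('side','s8.png')
for n in('top','side'):
    for k in('tape_roll','stick_a','round_dish'):
        for d in find_in(k,n):
            if d['p']>.3: print(n,k,round(d['p'],2),c2w(n,d['centre']).round(3))
E
```

```text
t 35.17 at [ 587.4 -291.2  102.6] psi 84.61 q6 1.03 w 34.2
10 end [447.8   9.  100.1] 59.85
[{"dx":0,"dy":0,"dz":0,"wx":0,"wy":0,"wz":0.072},{"dx":0,"dy":0,"dz":0,"wx":0,"wy":0,"wz":0.072},{"dx":0,"dy":0,"dz":0,"wx":0,"wy":0,"wz":0.072},{"dx":-0.078,"dy":-0.054,"dz":0.001,"wx":0,"wy":0,"wz":0},{"dx":-0.077,"dy":-0.054,"dz":0.001,"wx":0,"wy":0,"wz":0},{"dx":-0.078,"dy":-0.054,"dz":0.001,"wx":0,"wy":0,"wz":0},{"dx":-0.077,"dy":-0.054,"dz":0.001,"wx":0,"wy":0,"wz":0},{"dx":-0.078,"dy":-0.054,"dz":0,"wx":0,"wy":0,"wz":0},{"dx":-0.077,"dy":-0.055,"dz":0.001,"wx":0,"wy":0,"wz":0},{"dx":-0.078,"dy":-0.054,"dz":0,"wx":0,"wy":0,"wz":0}]
top tape_roll 0.56 [0.458 0.021 0.026]
top tape_roll 0.46 [ 0.545 -0.051  0.024]
top round_dish 0.79 [0.66  0.02  0.007]
side tape_roll 0.65 [ 0.45  -0.002  0.024]
side tape_roll 0.56 [ 0.534 -0.074  0.024]
side stick_a 0.63 [ 0.617 -0.251  0.016]
side stick_a 0.47 [ 0.589 -0.297  0.017]
```

{"fn": "jog_arm", "kwargs": {
  "plan": [
    {"dx": 0,"dy": 0,"dz": 0,"wx": 0,"wy": 0,"wz": 0.072},
    {"dx": 0,"dy": 0,"dz": 0,"wx": 0,"wy": 0,"wz": 0.072},
    {"dx": 0,"dy": 0,"dz": 0,"wx": 0,"wy": 0,"wz": 0.072},
    {"dx": -0.078,"dy": -0.054,"dz": 0.001,"wx": 0,"wy": 0,"wz": 0},
    {"dx": -0.077,"dy": -0.054,"dz": 0.001,"wx": 0,"wy": 0,"wz": 0},
    {"dx": -0.078,"dy": -0.054,"dz": 0.001,"wx": 0,"wy": 0,"wz": 0},
    {"dx": -0.077,"dy": -0.054,"dz": 0.001,"wx": 0,"wy": 0,"wz": 0},
    {"dx": -0.078,"dy": -0.054,"dz": 0,"wx": 0,"wy": 0,"wz": 0},
    {"dx": -0.077,"dy": -0.055,"dz": 0.001,"wx": 0,"wy": 0,"wz": 0},
    {"dx": -0.078,"dy": -0.054,"dz": 0,"wx": 0,"wy": 0,"wz": 0},
    {"dx": 0,"dy": 0,"dz": 0,"wx": 0,"wy": 0,"wz": 0},
    {"dx": 0,"dy": 0,"dz": 0,"wx": 0,"wy": 0,"wz": 0},
    {"dx": 0,"dy": 0,"dz": 0,"wx": 0,"wy": 0,"wz": 0}
  ],
  "hand": 100
}}

```text
time_s: 37.2
position: [0.4494, 0.0078, 0.0999]
tcp_rot: [0.965, -0.261, 0.001, 0.0]
wrist_force: [-0.2, -0.4, 0.0]
gripper_width: 0.0852
grasp_force: 0.0
```

```bash
python3 plan.py '[[448,8.5,60,60,20],[448,8.5,20,null,12]]'; python3 - <<'E'
from h import *
a=save('top','t9.png');b=save('side','s9.png')
def crop(n,im,w,h):
    u,v=w2pix(n,w).astype(int); return cv2.resize(im[v-h:v+h,u-h:u+h,::-1],(260,260),interpolation=cv2.INTER_CUBIC)
cv2.imwrite('pics/c9.png',np.hstack([crop('top',a,(.6,-.268,.02),26),crop('top',a,(.448,.008,.02),26),crop('side',b,(.448,.008,.04),30)]))
E
```

```text
t 37.2 at [449.4   7.8  99.9] psi 59.78 q6 1.87 w 85.2
7 end [448.1   8.5  19.9] 60.01
[{"dx":0,"dy":0,"dz":0,"wx":0,"wy":0,"wz":-0.002},{"dx":-0.002,"dy":0,"dz":0.04,"wx":0,"wy":0,"wz":0},{"dx":-0.001,"dy":0,"dz":0.04,"wx":0,"wy":0,"wz":0},{"dx":0,"dy":0,"dz":0.02,"wx":0,"wy":0,"wz":0},{"dx":0,"dy":0,"dz":0.02,"wx":0,"wy":0,"wz":0},{"dx":0,"dy":0,"dz":0.02,"wx":0,"wy":0,"wz":0},{"dx":0,"dy":0,"dz":0.02,"wx":0,"wy":0,"wz":0}]
```

View pics/c9.png

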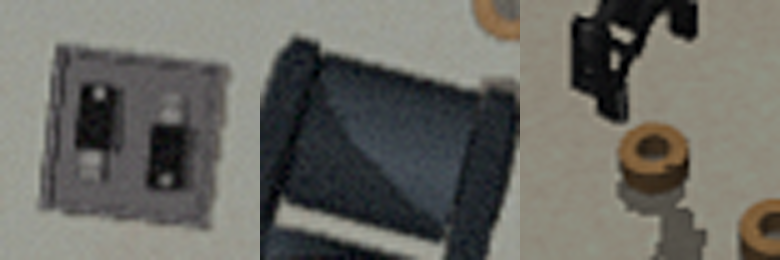

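Both sticks lie flat side by side, and the gripper is above the correct roll with its fingers on either side. Grasp it.

{"fn": "jog_arm", "kwargs": {
  "plan": [
    {"dx": -0.001,"dy": 0,"dz": 0.04,"wx": 0,"wy": 0,"wz": 0},
    {"dx": 0,"dy": 0,"dz": 0.04,"wx": 0,"wy": 0,"wz": 0},
    {"dx": 0,"dy": 0,"dz": 0.02,"wx": 0,"wy": 0,"wz": 0},
    {"dx": 0,"dy": 0,"dz": 0.02,"wx": 0,"wy": 0,"wz": 0},
    {"dx": 0,"dy": 0,"dz": 0.02,"wx": 0,"wy": 0,"wz": 0},
    {"dx": 0,"dy": 0,"dz": 0.02,"wx": 0,"wy": 0,"wz": 0},
    {"dx": 0,"dy": 0,"dz": 0,"wx": 0,"wy": 0,"wz": 0},
    {"dx": 0,"dy": 0,"dz": 0,"wx": 0,"wy": 0,"wz": 0}
  ]
}}

```text
time_s: 38.3
position: [0.4476, 0.0091, 0.0199]
tcp_rot: [0.966, -0.26, 0.0, 0.0]
wrist_force: [0.8, -0.4, 0.5]
gripper_width: 0.0852
grasp_force: 0.0
```

{"fn": "jog_arm", "kwargs": {
  "plan": [
    {"dx": 0,"dy": 0,"dz": 0,"wx": 0,"wy": 0,"wz": 0},
    {"dx": 0,"dy": 0,"dz": 0,"wx": 0,"wy": 0,"wz": 0},
    {"dx": 0,"dy": 0,"dz": 0,"wx": 0,"wy": 0,"wz": 0},
    {"dx": 0,"dy": 0,"dz": 0,"wx": 0,"wy": 0,"wz": 0},
    {"dx": 0,"dy": 0,"dz": 0,"wx": 0,"wy": 0,"wz": 0},
    {"dx": 0,"dy": 0,"dz": 0,"wx": 0,"wy": 0,"wz": 0}
  ],
  "hand": 0,
  "grip_force": 30
}}

```text
time_s: 39.05
position: [0.4478, 0.0091, 0.0205]
tcp_rot: [0.966, -0.26, 0.001, -0.0]
wrist_force: [-0.2, 0.3, 5.2]
gripper_width: 0.0516
grasp_force: 30.3
```

```bash
python3 plan.py '[[448,8.5,80,null,30],[652.5,12,80,60,40]]'
```

```text
t 39.05 at [447.8   9.1  20.5] psi 59.86 q6 1.87 w 51.6
9 end [652.7  11.9  80. ] 59.97
[{"dx":0,"dy":0,"dz":-0.06,"wx":0,"wy":0,"wz":0},{"dx":0.001,"dy":0.001,"dz":-0.059,"wx":0,"wy":0,"wz":0},{"dx":0,"dy":0,"dz":0,"wx":0,"wy":0,"wz":-0.001},{"dx":0.058,"dy":-0.035,"dz":0,"wx":0,"wy":0,"wz":0},{"dx":0.059,"dy":-0.035,"dz":0,"wx":0,"wy":0,"wz":0},{"dx":0.058,"dy":-0.035,"dz":0,"wx":0,"wy":0,"wz":0},{"dx":0.059,"dy":-0.035,"dz":0,"wx":0,"wy":0,"wz":0},{"dx":0.058,"dy":-0.035,"dz":0,"wx":0,"wy":0,"wz":0},{"dx":0.059,"dy":-0.036,"dz":0,"wx":0,"wy":0,"wz":0}]
```

{"fn": "jog_arm", "kwargs": {
  "plan": [
    {"dx": 0,"dy": 0,"dz": -0.03,"wx": 0,"wy": 0,"wz": 0},
    {"dx": 0,"dy": 0,"dz": -0.05,"wx": 0,"wy": 0,"wz": 0},
    {"dx": 0,"dy": 0,"dz": -0.04,"wx": 0,"wy": 0,"wz": 0},
    {"dx": 0.058,"dy": -0.035,"dz": 0,"wx": 0,"wy": 0,"wz": 0},
    {"dx": 0.059,"dy": -0.035,"dz": 0,"wx": 0,"wy": 0,"wz": 0},
    {"dx": 0.058,"dy": -0.035,"dz": 0,"wx": 0,"wy": 0,"wz": 0},
    {"dx": 0.059,"dy": -0.035,"dz": 0,"wx": 0,"wy": 0,"wz": 0},
    {"dx": 0.058,"dy": -0.035,"dz": 0,"wx": 0,"wy": 0,"wz": 0},
    {"dx": 0.059,"dy": -0.036,"dz": 0,"wx": 0,"wy": 0,"wz": 0},
    {"dx": 0,"dy": 0,"dz": 0,"wx": 0,"wy": 0,"wz": 0},
    {"dx": 0,"dy": 0,"dz": 0,"wx": 0,"wy": 0,"wz": 0},
    {"dx": 0,"dy": 0,"dz": 0,"wx": 0,"wy": 0,"wz": 0},
    {"dx": 0,"dy": 0,"dz": 0,"wx": 0,"wy": 0,"wz": 0}
  ]
}}

```text
time_s: 40.67
position: [0.6514, 0.0122, 0.0799]
tcp_rot: [0.966, -0.26, -0.001, 0.0]
wrist_force: [0.7, 0.0, 0.2]
gripper_width: 0.0511
grasp_force: 31.5
```

```bash
python3 plan.py '[[652.5,12,40,60,20],[652.5,12,25,null,6]]'; python3 - <<'E'
from h import *
a=save('top','t10.png');b=save('side','s10.png')
def crop(n,im,w,h):
    u,v=w2pix(n,w).astype(int); return cv2.resize(im[v-h:v+h,u-h:u+h,::-1],(400,400),interpolation=cv2.INTER_CUBIC)
cv2.imwrite('pics/c10.png',np.hstack([crop('top',a,(.652,.012,.02),26),crop('side',b,(.652,.012,.04),34)]))
E
```

```text
t 40.67 at [651.4  12.2  79.9] psi 59.85 q6 1.94 w 51.1
6 end [652.5  12.1  24.9] 59.96
[{"dx":0,"dy":0,"dz":0,"wx":0,"wy":0,"wz":-0.001},{"dx":0.001,"dy":0,"dz":0.04,"wx":0,"wy":0,"wz":0},{"dx":0.001,"dy":-0.001,"dz":0.04,"wx":0,"wy":0,"wz":0},{"dx":0,"dy":0,"dz":0.01,"wx":0,"wy":0,"wz":0},{"dx":0,"dy":0,"dz":0.01,"wx":0,"wy":0,"wz":0},{"dx":0,"dy":0,"dz":0.01,"wx":0,"wy":0,"wz":0}]
```

View pics/c10.png

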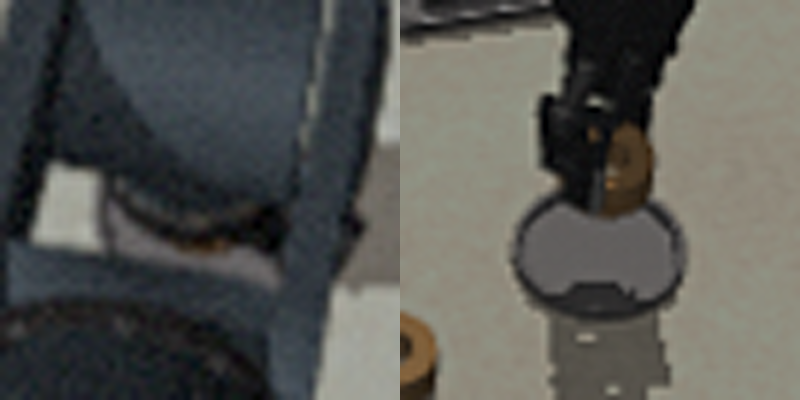

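In the side crop the roll has swung in the fingers: a face with the hole shows at (625,170). Look closer before going on.

```bash
python3 - <<'E'
from h import *
b=cv2.imread('pics/s10.png'); u,v=w2pix('side',(.652,.012,.06)).astype(int); print(u,v)
c=b[v-22:v+18,u-24:u+24]; c=cv2.convertScaleAbs(c,alpha=1.8,beta=10)
cv2.imwrite('pics/c11.png',cv2.resize(c,(720,600),interpolation=cv2.INTER_CUBIC))
E
```

```text
279 177
```

View pics/c11.png

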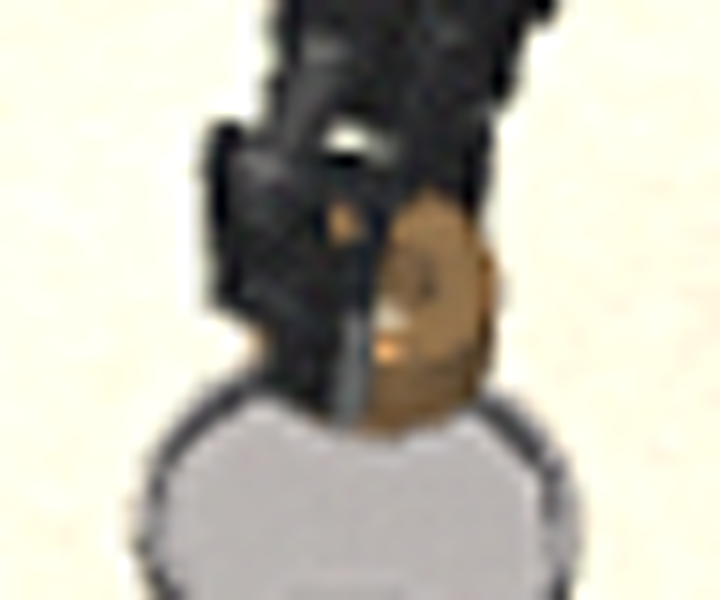

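The enlargement corrects my reading. The roll spans about 16 x 16 px, with the hole 40% of the way down, exactly as when it lay on the desk. So it is level, with its left half behind the finger and in the gripper's shadow. Lower it.

{"fn": "jog_arm", "kwargs": {
  "plan": [
    {"dx": 0.001,"dy": 0,"dz": 0.04,"wx": 0,"wy": 0,"wz": 0},
    {"dx": 0,"dy": 0,"dz": 0.04,"wx": 0,"wy": 0,"wz": 0},
    {"dx": 0,"dy": 0,"dz": 0.01,"wx": 0,"wy": 0,"wz": 0},
    {"dx": 0,"dy": 0,"dz": 0.01,"wx": 0,"wy": 0,"wz": 0},
    {"dx": 0,"dy": 0,"dz": 0.009,"wx": 0,"wy": 0,"wz": 0},
    {"dx": 0,"dy": 0,"dz": 0,"wx": 0,"wy": 0,"wz": 0},
    {"dx": 0,"dy": 0,"dz": 0,"wx": 0,"wy": 0,"wz": 0},
    {"dx": 0,"dy": 0,"dz": 0,"wx": 0,"wy": 0,"wz": 0}
  ]
}}

```text
time_s: 41.78
position: [0.653, 0.0118, 0.0258]
tcp_rot: [0.966, -0.26, 0.0, -0.0]
wrist_force: [-0.3, 0.1, 0.6]
gripper_width: 0.051
grasp_force: 31.5
```

{"fn": "jog_arm", "kwargs": {
  "plan": [
    {"dx": 0,"dy": 0,"dz": 0.002,"wx": 0,"wy": 0,"wz": 0},
    {"dx": 0,"dy": 0,"dz": 0,"wx": 0,"wy": 0,"wz": 0},
    {"dx": 0,"dy": 0,"dz": 0,"wx": 0,"wy": 0,"wz": 0}
  ]
}}

```text
time_s: 42.15
position: [0.653, 0.0119, 0.0246]
tcp_rot: [0.966, -0.26, 0.0, -0.0]
wrist_force: [0.7, 0.6, 2.0]
gripper_width: 0.0512
grasp_force: 31.6
```

{"fn": "jog_arm", "kwargs": {
  "plan": [
    {"dx": 0,"dy": 0,"dz": 0,"wx": 0,"wy": 0,"wz": 0},
    {"dx": 0,"dy": 0,"dz": 0,"wx": 0,"wy": 0,"wz": 0},
    {"dx": 0,"dy": 0,"dz": 0,"wx": 0,"wy": 0,"wz": 0},
    {"dx": 0,"dy": 0,"dz": 0,"wx": 0,"wy": 0,"wz": 0},
    {"dx": 0,"dy": 0,"dz": -0.02,"wx": 0,"wy": 0,"wz": 0},
    {"dx": 0,"dy": 0,"dz": -0.06,"wx": 0,"wy": 0,"wz": 0},
    {"dx": 0,"dy": 0,"dz": -0.08,"wx": 0,"wy": 0,"wz": 0},
    {"dx": 0,"dy": 0,"dz": -0.08,"wx": 0,"wy": 0,"wz": 0},
    {"dx": 0,"dy": 0,"dz": 0,"wx": 0,"wy": 0,"wz": 0}
  ],
  "hand": 74
}}

```text
time_s: 43.28
position: [0.6556, 0.0116, 0.1491]
tcp_rot: [0.966, -0.26, 0.005, -0.001]
wrist_force: [0.6, 0.2, 0.3]
gripper_width: 0.0633
grasp_force: 0.0
```

```bash
python3 plan.py '[[450,0,180,null]]'
```

```text
t 43.27 at [655.6  11.6 149.1] psi 59.86 q6 1.94 w 63.3
5 end [ 4.499e+02 -2.000e-01  1.801e+02] 59.86
[{"dx":-0.069,"dy":0.045,"dz":-0.012,"wx":0,"wy":0,"wz":0},{"dx":-0.069,"dy":0.045,"dz":-0.012,"wx":0,"wy":0,"wz":0},{"dx":-0.069,"dy":0.046,"dz":-0.013,"wx":0,"wy":0,"wz":0},{"dx":-0.068,"dy":0.045,"dz":-0.012,"wx":0,"wy":0,"wz":0},{"dx":-0.069,"dy":0.046,"dz":-0.013,"wx":0,"wy":0,"wz":0}]
```

{"fn": "jog_arm", "kwargs": {
  "plan": [
    {"dx": -0.069,"dy": 0.045,"dz": -0.012,"wx": 0,"wy": 0,"wz": 0},
    {"dx": -0.069,"dy": 0.045,"dz": -0.012,"wx": 0,"wy": 0,"wz": 0},
    {"dx": -0.069,"dy": 0.046,"dz": -0.013,"wx": 0,"wy": 0,"wz": 0},
    {"dx": -0.068,"dy": 0.045,"dz": -0.012,"wx": 0,"wy": 0,"wz": 0},
    {"dx": -0.069,"dy": 0.046,"dz": -0.013,"wx": 0,"wy": 0,"wz": 0},
    {"dx": 0,"dy": 0,"dz": 0,"wx": 0,"wy": 0,"wz": 0},
    {"dx": 0,"dy": 0,"dz": 0,"wx": 0,"wy": 0,"wz": 0}
  ]
}}

```text
time_s: 44.15
position: [0.448, -0.0001, 0.1754]
tcp_rot: [0.966, -0.26, 0.001, -0.0]
wrist_force: [0.7, -0.1, -0.6]
gripper_width: 0.0635
grasp_force: 0.0
```

```bash
python3 - <<'E'
from h import *
a=save('top','t11.png');b=save('side','s11.png')
def crop(n,im,w,h):
    u,v=w2pix(n,w).astype(int); return cv2.resize(im[v-h:v+h,u-h:u+h,::-1],(260,260),interpolation=cv2.INTER_CUBIC)
W=[(.62,.258,.01),(.599,-.268,.01),(.652,.012,.01)]
cv2.imwrite('pics/c12.png',np.vstack([np.hstack([crop(n,im,w,h) for w,h in zip(W,(32,26,22))]) for n,im in(('top',a),('side',b))]))
E
```

```text
(no output)
```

View pics/c12.png

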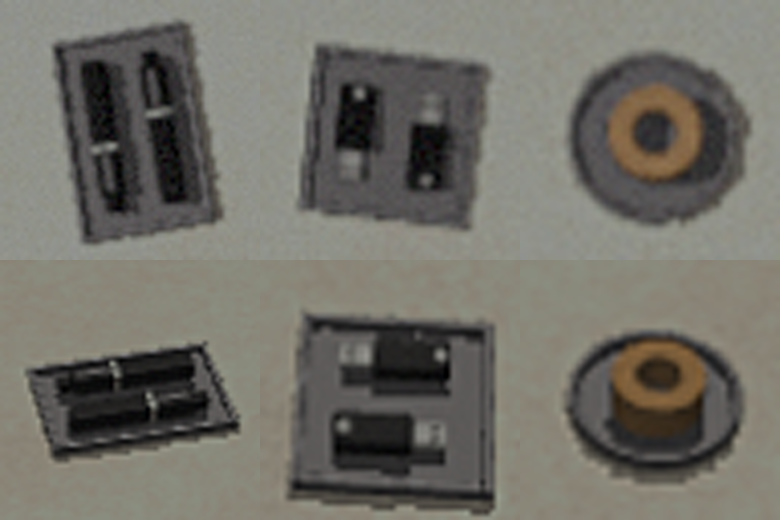

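All five things lie flat in their trays, clear of the rims, and the roll is centred in the dish. Hand in.

```bash
python3 -c "
from workcell import arm; print(arm.close_job())"
```

```text
the job is handed in; nothing more can be done
None
```

I sorted all five things and handed the job in at about 44 s: both markers are in the pen tray, both sticks in the square tray and the tape in the middle of the dish; my last pictures show each lying flat and clear of the rims, but the hand-in returned no verdict.

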